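# Crisscross tightening of a ukulele neck press

### The arm

A 6-joint arm with a two-finger parallel gripper is mounted at the origin on the work surface. World frame = base frame: x ahead of the robot, y to its left, z up, the work surface at z = 0. Lengths are in mm, angles in degrees, forces in N, time in s.
With the tool pointing down it reaches from about 275 to 775 mm from the base axis. Payload 14.6 kg.
Tool frame: the origin (TCP) lies at the very end of the fingers, on their centre line; the grasp point (between the pads) lies behind it (r.grasp_offset is the z of the grasp point in the tool frame, in mm); z points along the fingers, x is the direction in which the jaws open and shut, and the axes are right-handed (so a half turn about z gives the same grasp; the last joint's range is limited). The gripper opens to 85 mm and grips with 20 to 120 N. Pads are 22 mm wide; open, the fingers measure 114 mm over their backs; the gripper's body (76 mm by 85 mm) begins 54 mm behind the grasp point. The pads swing forward as they close: fully open they stand 13 mm farther back than shut.
Start: joints at [66.274, 15.075, -2.767, 72.158, 0, 81.102], TCP at [134.363, 507.518, 231.278] pointing down, gripper open.
Joint ranges: [-151.79, 151.79], [-50.71, 97.33], [-67.44, 78.34], [-121.81, 120.89], [-77.56, 73.72], [-180, 180]. Speed limits (degrees/s): [108.29, 108.29, 147.25, 159.86, 180, 180].

### API

Orientations are given as a 3x3 rotation matrix whose columns are the frame's x, y, z axes.
In Python, from station import r, imaging gives the robot as it stands.
- The arm moves only by the tool drive_tool, never from a script. Its argument "deltas" is a list of rows, each a list of 7 numbers: the finger opening in m, from 0 to 0.0854, then the shift along the tool's x, y, z in m, then the turn, a rotation vector about the tool's x, y, z in rad. A call has 1 to 20 rows; each row is the pose to reach, as a shift and turn from the pose measured when the call began, along the tool's axes at that moment; what a row does not reach only later rows make up. A row lasts 1/12 s, in which the tool goes at most 41.7 mm and 7.16 degrees, less where a joint would pass 70% of its speed; a pose out of reach is approached as far as the arm can. A call with a gripper value outside its range is refused whole. The fingers move at their own pace and stop on an object; "force" is the grip in N (left out, the last holds). Time passes only in rows, so rows that repeat a pose let the fingers close. It gives the time, the measured TCP pose, the force and the opening at its end, in the units of the state.
- r.state(): the state, without advancing time (a new reading comes with each control period).
- imaging.camera(name): name is "scene" or "side" or "wrist"; returns a dict with "frame" (420x560x3 uint8, red, green, blue), "fx", "fy", "cx", "cy" (pixels), "xyz" and "attitude" of the camera in the world. Camera axes: x right, y up, looking along -z (the intrinsics and any distortion apply to the point x, -y, -z); pixel columns grow to the right and rows downward; lengths in mm; the calibration is good to about 2 mm. A picture is of the moment at which its call begins. There is no depth.
- r.job_done(): hands the job in, once; it reports no verdict.
The state is a dict: "time_s": time; "joint_positions": joint angles; "qd": joint speeds; "tau": joint torques, N m; "eef_pos": TCP position; "tcp_rot": TCP orientation; "force": force on the tool from outside, world axes, zero at the start; "moment": the same for the moment, N m; "finger_gap": finger opening in mm.
Only numpy, scipy, OpenCV 4.12 (cv2) and the standard library are available. Lean on these libraries where they do the work, as an engineer would, in place of code of your own. Each camera call takes 0.05 s, during which the arm holds its last target.

### The job

Tighten the four wing knobs that press the fingerboard onto the ukulele neck, evenly and crisscross: after each knob do the one diagonally opposite, then the other diagonal pair. In a first round give each knob about an eighth of a turn clockwise; then, in a second round in the same crisscross manner, turn each until it comes up hard, without straining it. Let go, and leave everything else on the bench where it is.

Things in the scene. Friction and masses are not known exactly. Their poses are not given: they have to be found in the camera images.
- caul_top (a point): centre of the top face of the press's plywood caul, 120 mm up the slope by 150 mm across, clamped over a ukulele neck in a fixed easel leaning back 25 degrees: the face looks up and towards the robot. Axes: x up the slope, away from the robot; y across to the left, along the neck; z out of the face, the direction of all four screws. The knobs stand at x = +-42, y = +-50 mm
- near_left (a point): middle of the bar of the black wing knob at the lower edge of the caul, robot's left. Bar 46 mm long (point's x), 10 thick (y), 28 tall (z), its middle 32 mm above the caul's face, on the screw's axis; below it a thin stem on a flange 22 mm across, 6 high. z points out of the caul along the screw; seen from outside, x turns clockwise as the knob is tightened. At screw angle 0 the bar lies straight up the slope
- near_right (a point): middle of the bar of the black wing knob at the lower edge, robot's right. Bar 46 mm long (point's x), 10 thick (y), 28 tall (z), its middle 32 mm above the caul's face, on the screw's axis; below it a thin stem on a flange 22 mm across, 6 high. z points out of the caul along the screw; seen from outside, x turns clockwise as the knob is tightened. At screw angle 0 the bar lies straight up the slope
- far_left (a point): middle of the bar of the black wing knob at the upper edge, robot's left. Bar 46 mm long (point's x), 10 thick (y), 28 tall (z), its middle 32 mm above the caul's face, on the screw's axis; below it a thin stem on a flange 22 mm across, 6 high. z points out of the caul along the screw; seen from outside, x turns clockwise as the knob is tightened. At screw angle 0 the bar lies straight up the slope
- far_right (a point): middle of the bar of the black wing knob at the upper edge, robot's right. Bar 46 mm long (point's x), 10 thick (y), 28 tall (z), its middle 32 mm above the caul's face, on the screw's axis; below it a thin stem on a flange 22 mm across, 6 high. z points out of the caul along the screw; seen from outside, x turns clockwise as the knob is tightened. At screw angle 0 the bar lies straight up the slope
- screw_near_left (a joint): angle of that knob's screw (rad), clockwise from above = tightening = growing. It starts loose, at 0 to 0.2, turns stiffly (about 0.12 N m) and stays where it is left, and comes up hard at an unmarked angle between 1.45 and 1.85, different for each knob: feel for it
- screw_near_right (a joint): angle of that knob's screw (rad), clockwise from above = tightening = growing. It starts loose, at 0 to 0.2, turns stiffly (about 0.12 N m) and stays where it is left, and comes up hard at an unmarked angle between 1.45 and 1.85, different for each knob: feel for it
- screw_far_left (a joint): angle of that knob's screw (rad), clockwise from above = tightening = growing. It starts loose, at 0 to 0.2, turns stiffly (about 0.12 N m) and stays where it is left, and comes up hard at an unmarked angle between 1.45 and 1.85, different for each knob: feel for it
- screw_far_right (a joint): angle of that knob's screw (rad), clockwise from above = tightening = growing. It starts loose, at 0 to 0.2, turns stiffly (about 0.12 N m) and stays where it is left, and comes up hard at an unmarked angle between 1.45 and 1.85, different for each knob: feel for it
- wing_near_left (a joint): springy twist of that knob's bar against its screw (rad): 0 when let go, 0.33 rad for each N m of tightening torque (0.04 while it just turns; it rises steeply once the screw has come up hard). Over 0.33 (1 N m) the knob is strained; turn in small steps near the end
- wing_near_right (a joint): springy twist of that knob's bar against its screw (rad): 0 when let go, 0.33 rad for each N m of tightening torque (0.04 while it just turns; it rises steeply once the screw has come up hard). Over 0.33 (1 N m) the knob is strained; turn in small steps near the end
- wing_far_left (a joint): springy twist of that knob's bar against its screw (rad): 0 when let go, 0.33 rad for each N m of tightening torque (0.04 while it just turns; it rises steeply once the screw has come up hard). Over 0.33 (1 N m) the knob is strained; turn in small steps near the end
- wing_far_right (a joint): springy twist of that knob's bar against its screw (rad): 0 when let go, 0.33 rad for each N m of tightening torque (0.04 while it just turns; it rises steeply once the screw has come up hard). Over 0.33 (1 N m) the knob is strained; turn in small steps near the end
- glue: glue bottle, 62 mm across, 170 mm tall, on the table right of the press; to be left alone. Origin under its centre
- bar_clamp: black bar clamp lying left of the press; to be left alone. Origin under its centre
- swab_tub: clear tub of swabs, 104 mm across, 80 tall, in front of the press; to be left alone. Origin under its centre
- parts_tray: yellow tray of metal parts right of the press; to be left alone. Origin under its centre
- screwdriver: screwdriver lying in front of and left of the press; to be left alone
- sanding_block: cork block, 100 x 55 x 28 mm, lying in front of the press; to be left alone. Origin under its centre
- fret_gauge: loose steel bar, 30 x 150 x 5 mm, on the base board of the press, in front; to be left alone. Origin under its centre

How it is judged (in metres and radians):
On the way, in this order (a step that is already met when the one before it is completed fails the run):
1. first round: two diagonally opposite knobs are part tightened while the other two are still loose (((value of joint screw_near_left between 0.5 and 1.3 rad and value of joint screw_far_right between 0.5 and 1.3 rad and value of joint each of screw_near_right, screw_far_left below 0.45 rad) or (value of joint screw_near_right between 0.5 and 1.3 rad and value of joint screw_far_left between 0.5 and 1.3 rad and value of joint each of screw_near_left, screw_far_right below 0.45 rad))), for 0.1 s.
2. first round done: all four knobs are part tightened, none nearly home (value of joint screw_near_left between 0.5 and 1.3 rad and value of joint screw_near_right between 0.5 and 1.3 rad and value of joint screw_far_left between 0.5 and 1.3 rad and value of joint screw_far_right between 0.5 and 1.3 rad), for 0.1 s.
3. second round: two diagonally opposite knobs are hard up while the other two are still only part tightened (((value of joint screw_near_left above 1.4 rad and value of joint screw_far_right above 1.5 rad and value of joint screw_near_right between 0.5 and 1.3 rad and value of joint screw_far_left between 0.5 and 1.3 rad) or (value of joint screw_near_right above 1.65 rad and value of joint screw_far_left above 1.7 rad and value of joint screw_near_left between 0.5 and 1.3 rad and value of joint screw_far_right between 0.5 and 1.3 rad))), for 0.1 s.
At the end, for the whole second after the job is handed in: all four screws are within 0.1 rad of where they come up hard, and their bars are let go and at rest (part tightened: 0.5 to 1.3 rad; loose: under 0.45 rad) (value of joint screw_near_left above 1.4 rad and value of joint screw_near_right above 1.65 rad and value of joint screw_far_left above 1.7 rad and value of joint screw_far_right above 1.5 rad and value of joint each of wing_near_left, wing_near_right, wing_far_left, wing_far_right below 0.06 rad and velocity of joint each of screw_near_left, screw_near_right, screw_far_left, screw_far_right below 0.05 rad/s); the robot touches nothing.
It fails at once if a knob is driven nearly home (over 1.3 rad) while another is still loose (under 0.45 rad) ((value of joint screw_near_left above 1.3 rad and value of joint screw_near_right below 0.45 rad) or (value of joint screw_near_left above 1.3 rad and value of joint screw_far_left below 0.45 rad) or (value of joint screw_near_left above 1.3 rad and value of joint screw_far_right below 0.45 rad) or (value of joint screw_near_right above 1.3 rad and value of joint screw_near_left below 0.45 rad) or (value of joint screw_near_right above 1.3 rad and value of joint screw_far_left below 0.45 rad) or (value of joint screw_near_right above 1.3 rad and value of joint screw_far_right below 0.45 rad) or (value of joint screw_far_left above 1.3 rad and value of joint screw_near_left below 0.45 rad) or (value of joint screw_far_left above 1.3 rad and value of joint screw_near_right below 0.45 rad) or (value of joint screw_far_left above 1.3 rad and value of joint screw_far_right below 0.45 rad) or (value of joint screw_far_right above 1.3 rad and value of joint screw_near_left below 0.45 rad) or (value of joint screw_far_right above 1.3 rad and value of joint screw_near_right below 0.45 rad) or (value of joint screw_far_right above 1.3 rad and value of joint screw_far_left below 0.45 rad)).
It fails at once if a knob is strained (over 1 N m: its bar twisted over 0.33 rad) (value of joint any of wing_near_left, wing_near_right, wing_far_left, wing_far_right above 0.33 rad).
It fails at once if a bystander is moved by more than 30 mm (distance of any of glue, bar_clamp, swab_tub, parts_tray, screwdriver, sanding_block, fret_gauge from where it was at the start of the episode above 0.03 m).
It also fails if it takes over 72 s, if anything falls off the work surface, if the arm or the gripper's body presses on something with over 40 N, if the wrist force passes 120 N, or if a joint passes its speed limit or range.

## Working session

There is one attempt and no reset: what is moved stays moved. The work goes in short steps, Python scripts to look and compute and a tool call to move; the robot and the scene stay as the last step left them, time stands still between calls to the robot, and variables do not carry over. Pictures are saved under pics/ and viewed, and the job is handed in when it is done.

Besides the shell and the picture viewer there is one more tool, called after "Emit:" by a JSON object that holds its "name" and its "arguments". drive_tool: Moves the arm, as the interface text tells. Its arguments: {"type":"object","properties":{"deltas":{"type":"array","items":{"type":"array","items":{"type":"number"}}},"force":{"type":"number"}},"required":["deltas"]}

```bash
ls; mkdir -p pics
python3 - <<'E'
from station import r, imaging
import cv2,numpy as np
print(r.state(), r.grasp_offset)
for n in ["scene","side","wrist"]:
    c=imaging.camera(n); cv2.imwrite(f"pics/{n}0.png",c["frame"][:,:,::-1])
    print(n,{k:v for k,v in c.items() if k!="frame"})
E
```

```text
pics
{'time_s': 0.0, 'joint_positions': array([ 6.62706335e+01,  1.50985783e+01, -2.80561749e+00,  7.21581297e+01,
        1.09112569e-03,  8.11031587e+01]), 'qd': array([ 0.0856162 ,  0.12408094,  0.02414947, -0.01907492,  0.00883853,
       -0.10194317]), 'tau': array([ 1.08108914e-03, -6.37615156e+01,  3.84566045e+01,  1.35058854e-02,
       -1.06647617e-04,  1.66404413e-05]), 'eef_pos': array([134.26905559, 507.24221649, 230.81553603]), 'tcp_rot': array([[ 2.55994322e-01,  9.66678178e-01, -4.55176668e-04],
       [ 9.66677691e-01, -2.55994658e-01, -9.88155683e-04],
       [-1.07175133e-03, -1.87046887e-04, -9.99999408e-01]]), 'force': array([ 0.09248979, -0.07074882,  1.15531462]), 'moment': array([0.03340811, 0.01938246, 0.04636691]), 'finger_gap': 85.43001392626057} -18.700000000000003
scene {'fx': 497.23884455322366, 'fy': 497.23884455322366, 'cx': 280.1725889931567, 'cy': 208.20572800636222, 'xyz': array([ 827.65861538, -540.96022579, 1002.23045766]), 'attitude': array([[ 0.90668823, -0.33450622,  0.25694755],
       [ 0.4215427 ,  0.73993417, -0.52421291],
       [-0.01477179,  0.58361204,  0.81189826]])}
side {'fx': 422.4895744163635, 'fy': 422.4895744163635, 'cx': 271.19762948008673, 'cy': 203.1747452074392, 'xyz': array([ 222.94602768, -853.21713446,  772.25434875]), 'attitude': array([[ 0.93316876,  0.1766092 , -0.3130579 ],
       [-0.35884241,  0.50789033, -0.78312166],
       [ 0.02069259,  0.84312313,  0.53732226]])}
wrist {'fx': 329.5990951733057, 'fy': 329.5990951733057, 'cx': 281.6965525059112, 'cy': 206.7340556753801, 'xyz': array([ 70.9109907 , 524.83164204, 373.1718441 ]), 'attitude': array([[ 0.25722533, -0.93178937, -0.2561322 ],
       [ 0.96635065,  0.24768317,  0.06942244],
       [-0.00124745, -0.26537073,  0.96414564]])}
```

View pics/scene0.png

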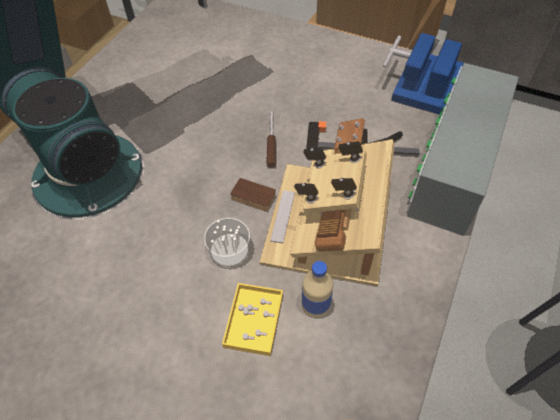

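View pics/side0.png

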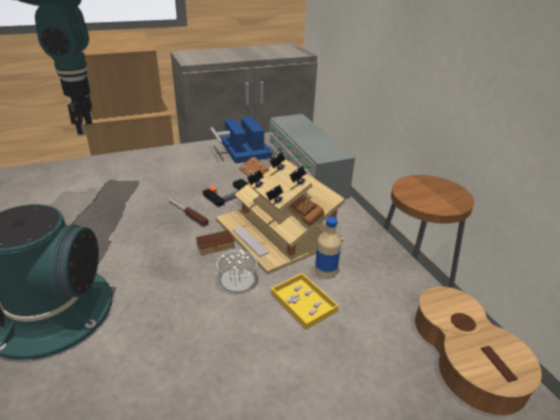

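View pics/wrist0.png

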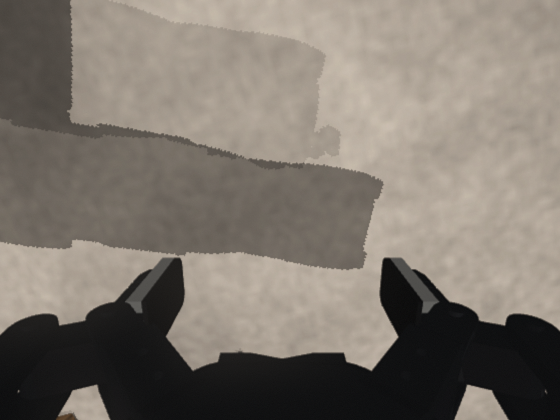

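The scene view shows the press at about (335,190), with black knobs near (316,156), (351,151), (307,190) and (344,186). In the side view they are near (256,178), (278,160), (275,193) and (297,175). I'll zoom in on both.

Run:
```python
import cv2
a=cv2.imread("pics/scene0.png")[130:220,280:390]; cv2.imwrite("pics/sc_z.png",cv2.resize(a,None,fx=6,fy=6,interpolation=cv2.INTER_CUBIC))
a=cv2.imread("pics/side0.png")[140:220,230:330]; cv2.imwrite("pics/si_z.png",cv2.resize(a,None,fx=7,fy=7,interpolation=cv2.INTER_CUBIC))
```

```text
(no output)
```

View pics/sc_z.png

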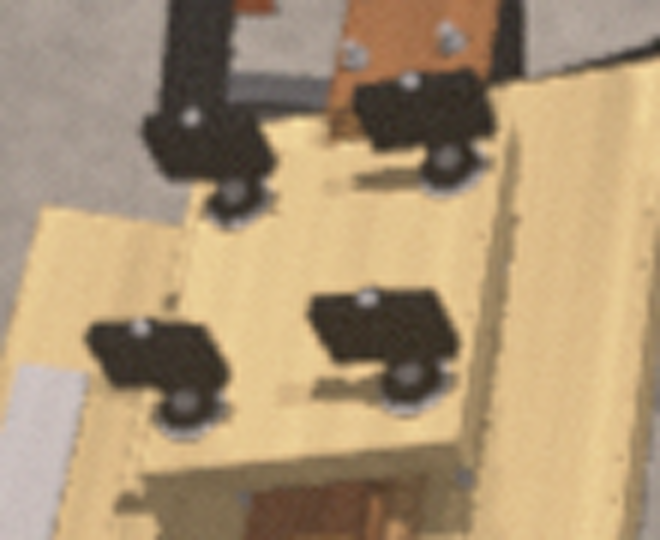

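View pics/si_z.png

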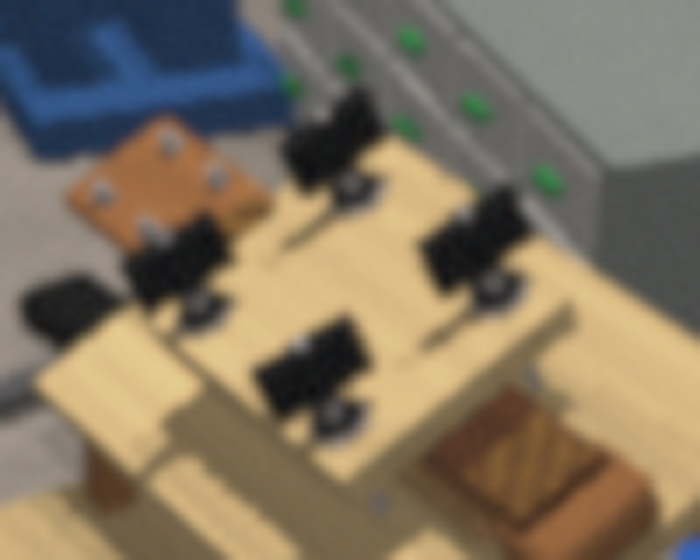

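```bash
cat > h.py <<'E'
import numpy as np
from station import r, imaging
def ray(c,u,v):
    d=np.array([(u-c["cx"])/c["fx"],-(v-c["cy"])/c["fy"],-1.0]); d=c["attitude"]@d
    return c["xyz"],d/np.linalg.norm(d)
def proj(c,P):
    p=(np.asarray(P)-c["xyz"])@c["attitude"]
    return np.stack([c["cx"]+c["fx"]*p[...,0]/-p[...,2], c["cy"]-c["fy"]*p[...,1]/-p[...,2]],-1)
def tri(rs):
    A=np.zeros((3,3));b=np.zeros(3)
    for o,d in rs:
        M=np.eye(3)-np.outer(d,d);A+=M;b+=M@o
    return np.linalg.solve(A,b)
K=["near_left","near_right","far_left","far_right"]
KO=np.array([[-42,50],[-42,-50],[42,50],[42,-50]],float)
E
python3 - <<'E'
from h import *
from scipy.optimize import least_squares
sc=imaging.camera("scene");si=imaging.camera("side")
S=np.array([[190,117],[140,327],[410,80],[368,297]])
D=np.array([[155,232],[303,342],[322,112],[462,215]])
S=(S+.5)/6-.5+[280,130]; D=(D+.5)/7-.5+[230,140]
P=np.array([tri([ray(sc,*s),ray(si,*d)]) for s,d in zip(S,D)])
print(P.round(1)); 
L=np.linalg.norm
print(L(P[0]-P[1]),L(P[2]-P[3]),L(P[0]-P[2]),L(P[1]-P[3]))
for p,s,d in zip(P,S,D): print(proj(sc,p)-s,proj(si,p)-d)
def fr(yaw):
    c,s=np.cos(yaw),np.sin(yaw);a=np.radians(25)
    x=np.array([c*np.cos(a),s*np.cos(a),np.sin(a)]);y=np.array([-s,c,0]);return np.stack([x,y,np.cross(x,y)],1)
def f(q,h=47):
    R=fr(q[3]); W=q[:3]+(np.c_[KO,np.full(4,h)])@R.T
    return np.r_[(proj(sc,W)-S).ravel(),(proj(si,W)-D).ravel()]
s=least_squares(f,[*P.mean(0)-[0,0,47],0])
print(s.x,np.degrees(s.x[3]),s.cost); print(f(s.x).reshape(-1,2).round(2)); print(fr(s.x[3]).round(4))
E
```

```text
[[565.3 155.  194.6]
 [589.5  54.7 195.7]
 [642.  169.1 231.6]
 [663.   73.7 228.3]]
103.19211265143379 97.71084407274859 86.24445490892957 82.63560073000225
[-0.24438563 -0.92359758] [0.49950031 0.53325503]
[0.02053254 0.08278713] [-0.04595384 -0.04681288]
[-0.05497313 -0.21872595] [0.11122367 0.12009651]
[-0.01267124 -0.05175538] [0.02733521 0.02764323]
[6.34433673e+02 1.17290095e+02 1.69938939e+02 2.21484215e-01] 12.690110729828822 1.4380010020934697
[[ 0.14 -0.24]
 [-0.05 -0.11]
 [-0.29 -0.21]
 [-0.07 -0.21]
 [ 1.22  0.65]
 [-0.41  0.09]
 [-0.27  0.42]
 [ 0.3  -0.42]]
[[ 0.8842 -0.2197 -0.4123]
 [ 0.1991  0.9756 -0.0928]
 [ 0.4226  0.      0.9063]]
```

```bash
cat >> h.py <<'E'
from scipy.spatial.transform import Rotation as Ro
def fr(yaw):
    c,s=np.cos(yaw),np.sin(yaw);a=np.radians(25)
    x=np.array([c*np.cos(a),s*np.cos(a),np.sin(a)]);y=np.array([-s,c,0]);return np.stack([x,y,np.cross(x,y)],1)
def toolR(C,phi):  # phi = screw angle of bar gripped; tool x = caul y at 0, turns clockwise
    B=np.stack([C[:,1],C[:,0],-C[:,2]],1)
    return B@Ro.from_rotvec([0,0,phi]).as_matrix()
def delta(p,R,st=None):
    st=st or r.state(); R0=st["tcp_rot"]
    return (R0.T@(np.asarray(p)-st["eef_pos"])/1000).round(4), Ro.from_matrix(R0.T@R).as_rotvec().round(4)
E
python3 - <<'E'
from h import *
C=fr(.2215);c0=np.array([634.4,117.3,169.9])
print(delta(c0+C[:,2]*130-C[:,0]*20,toolR(C,0)))
E
```

```text
(array([-0.2829,  0.5185, -0.0481]), array([-0.428 ,  0.1052, -0.4725]))
```

Emit:
{"name": "drive_tool", "arguments": {"deltas": [[0.045, 0, 0, -0.04, 0, 0, 0], [0.045, -0.283, 0.518, -0.048, -0.428, 0.105, -0.472], [0.045, -0.283, 0.518, -0.048, -0.428, 0.105, -0.472], [0.045, -0.283, 0.518, -0.048, -0.428, 0.105, -0.472], [0.045, -0.283, 0.518, -0.048, -0.428, 0.105, -0.472], [0.045, -0.283, 0.518, -0.048, -0.428, 0.105, -0.472], [0.045, -0.283, 0.518, -0.048, -0.428, 0.105, -0.472], [0.045, -0.283, 0.518, -0.048, -0.428, 0.105, -0.472], [0.045, -0.283, 0.518, -0.048, -0.428, 0.105, -0.472], [0.045, -0.283, 0.518, -0.048, -0.428, 0.105, -0.472], [0.045, -0.283, 0.518, -0.048, -0.428, 0.105, -0.472], [0.045, -0.283, 0.518, -0.048, -0.428, 0.105, -0.472], [0.045, -0.283, 0.518, -0.048, -0.428, 0.105, -0.472], [0.045, -0.283, 0.518, -0.048, -0.428, 0.105, -0.472], [0.045, -0.283, 0.518, -0.048, -0.428, 0.105, -0.472], [0.045, -0.283, 0.518, -0.048, -0.428, 0.105, -0.472], [0.045, -0.283, 0.518, -0.048, -0.428, 0.105, -0.472], [0.045, -0.283, 0.518, -0.048, -0.428, 0.105, -0.472]], "force": 50}}

```text
time_s: 1.75
eef_pos: [562.6, 100.8, 278.7]
tcp_rot: [[-0.218, 0.885, 0.411], [0.976, 0.197, 0.092], [0.0, 0.422, -0.907]]
force: [-0.3, 1.3, 0.9]
finger_gap: 44.7
```

Run:
```python
from h import *
import cv2
c=imaging.camera("wrist");cv2.imwrite("pics/w1.png",c["frame"][:,:,::-1])
np.save("w1.npy",{k:v for k,v in c.items() if k!="frame"},allow_pickle=True)
s=r.state();print(s["joint_positions"].round(1),s["force"],s["moment"],s["eef_pos"])
C=fr(.2215);c0=np.array([634.4,117.3,169.9])
print(delta(c0+C[:,2]*130-C[:,0]*20,toolR(C,0)))
E=np.c_[KO,np.full(4,47)]@C.T+c0
print(proj(c,E).round(1))
```

```text
[ -0.8   2.1 -17.5  46.1   5.6 -12.2] [0.7726072  0.06604274 0.02972476] [-0.08644386  0.31994301 -0.00630365] [562.03154607 101.59356448 278.86347699]
(array([-0.0006,  0.0011,  0.    ]), array([-0.0009,  0.    , -0.0007]))
[[354.8 183. ]
 [210.4 183.3]
 [348.7 291.7]
 [217.1 292. ]]
```

View pics/w1.png

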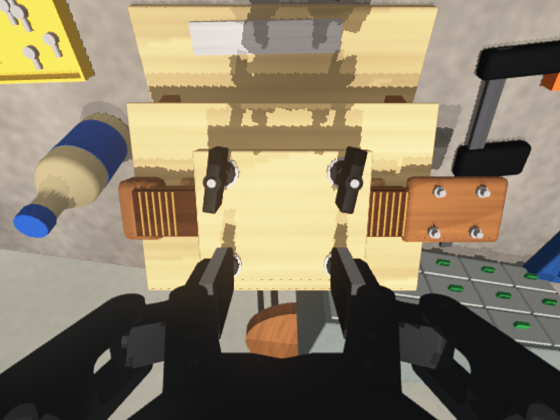

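The near knobs' dots are at (354,184) and (211,184), which matches the model to within 1 px. The fingers hide the far knobs, so I'll back off to see them.

Emit:
{"name": "drive_tool", "arguments": {"deltas": [[0.045, 0, -0.04, -0.01, 0, 0, 0], [0.045, 0, -0.075, -0.02, 0, 0, 0], [0.045, 0, -0.075, -0.02, 0, 0, 0], [0.045, 0, -0.075, -0.02, 0, 0, 0]]}}

```text
time_s: 2.13
eef_pos: [485.2, 85.8, 265.6]
tcp_rot: [[-0.22, 0.884, 0.412], [0.975, 0.2, 0.093], [0.0, 0.422, -0.906]]
force: [0.5, 0.5, 0.6]
finger_gap: 45.0
```

Run:
```python
from h import *
import cv2
c=imaging.camera("wrist");f=c["frame"][:,:,::-1];cv2.imwrite("pics/w2.png",f)
C=fr(.2215);c0=np.array([634.4,117.3,169.9])
E=np.c_[KO,np.full(4,47)]@C.T+c0
d=proj(c,E);print(d.round(1))
# rectify onto plane z=46 above caul: 4 px/mm around each knob
out=[]
for k in range(4):
    g=np.stack(np.meshgrid(np.arange(-40,40,.25),np.arange(-40,40,.25)),-1) # image: right=caul +y?, down= +x
    P=np.stack([KO[k,0]+g[...,1],KO[k,1]+g[...,0],np.full(g.shape[:2],46.)],-1)@C.T+c0
    m=proj(c,P).astype(np.float32)
    out.append(cv2.remap(np.ascontiguousarray(f),m[...,0],m[...,1],cv2.INTER_CUBIC))
    cv2.drawMarker(out[-1],(160,160),(0,0,255),0,8)
a=np.vstack([np.hstack([out[1],out[0]]),np.hstack([out[3],out[2]])]);cv2.imwrite("pics/rect.png",cv2.resize(a,(600,600)))
```

```text
[[340.9 270.4]
 [218.5 270.4]
 [336.4 357.1]
 [223.4 357.1]]
```

View pics/w2.png

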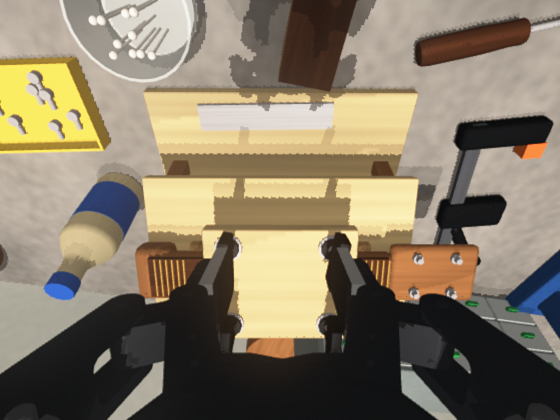

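View pics/rect.png

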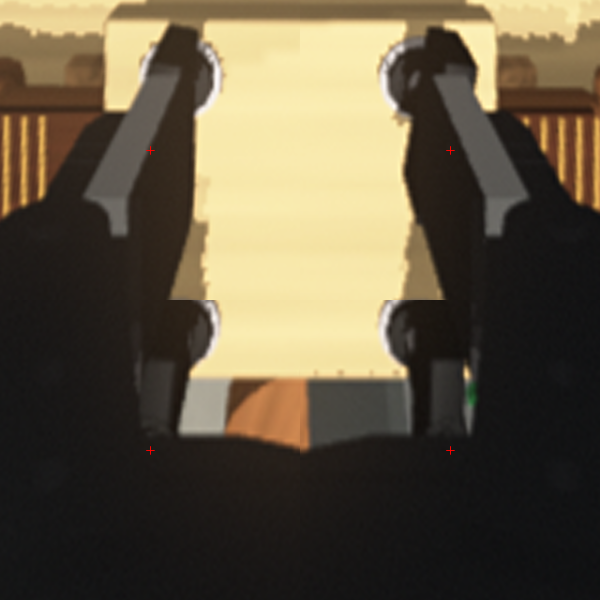

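That was the wrong way: image up is downslope. I'll go upslope instead.

Emit:
{"name": "drive_tool", "arguments": {"deltas": [[0.045, 0, 0.04, -0.01, 0, 0, 0], [0.045, 0, 0.08, -0.02, 0, 0, 0], [0.045, 0, 0.12, -0.02, 0, 0, 0], [0.045, 0, 0.16, -0.02, 0, 0, 0], [0.045, 0, 0.16, -0.02, 0, 0, 0], [0.045, 0, 0.16, -0.02, 0, 0, 0]]}}

```text
time_s: 2.68
eef_pos: [621.9, 117.1, 351.8]
tcp_rot: [[-0.222, 0.883, 0.413], [0.975, 0.201, 0.094], [-0.0, 0.423, -0.906]]
force: [-0.8, 0.6, -0.3]
finger_gap: 45.1
```

```bash
cat > rect.py <<'E'
from h import *
import cv2
def rect(name,cam="wrist",h=46,C=fr(.2215),c0=np.array([634.4,117.3,169.9])):
    c=imaging.camera(cam);f=c["frame"][:,:,::-1];out=[]
    for k in range(4):
        g=np.stack(np.meshgrid(np.arange(-40,40,.25),np.arange(-40,40,.25)),-1)
        P=np.stack([KO[k,0]+g[...,1],KO[k,1]+g[...,0],np.full(g.shape[:2],float(h))],-1)@C.T+c0
        m=proj(c,P).astype(np.float32)
        o=cv2.remap(np.ascontiguousarray(f),m[...,0],m[...,1],cv2.INTER_CUBIC)
        cv2.drawMarker(o,(160,160),(0,0,255),0,8); out.append(o)
    a=np.vstack([np.hstack([out[1],out[0]]),np.hstack([out[3],out[2]])]);cv2.imwrite(f"pics/{name}.png",cv2.resize(a,(600,600)))
E
python3 -c "
from rect import *
rect('rect2')
s=r.state();print(s['joint_positions'].round(1))"
```

```text
[  1.    7.3  -0.5  57.7   5.  -10.7]
```

View pics/rect2.png

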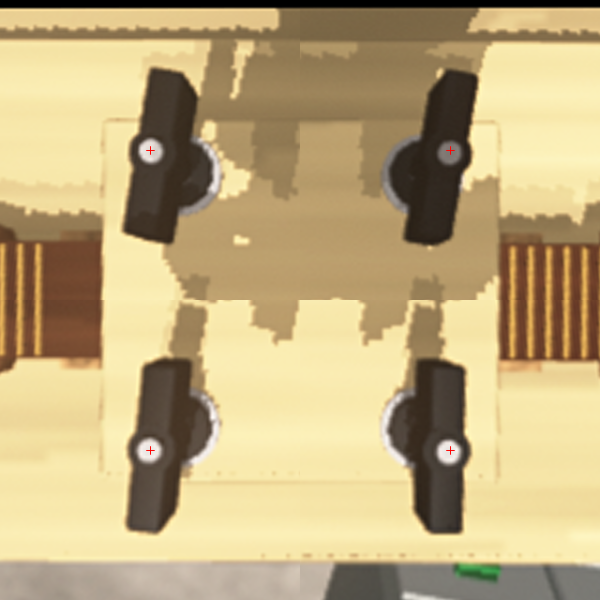

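Rectified on the bar-top plane, all four dots sit on the predicted axes to within about 0.5 mm. The bars lie at about NL 0.17, NR 0.17, FR 0.10 and FL 0.01 rad. I'll start with near_left.

```bash
cat > way.py <<'E'
from h import *
import sys
C=fr(.2215);c0=np.array([634.4,117.3,169.9])
def way(k,phi,h): 
    i=K.index(k); return c0+C@np.array([*KO[i],h]), toolR(C,phi)
def show(*ws):
    s=r.state();print(s["time_s"],s["eef_pos"].round(1),"q",s["joint_positions"].round(0),"F",(C.T@s["force"]).round(1),"Mz",(C.T@s["moment"]).round(2),s["finger_gap"])
    for w in ws: print(w,*[x.round(3).tolist() for x in delta(*way(*w),s)])
E
python3 -c "
from way import *
show(('near_left',.17,75),('near_left',.17,15))"
```

```text
2.7333 [620.4 116.7 351.3] q [  1.   7.  -0.  58.   5. -11.] F [-0.7  0.3 -0.5] Mz [ 0.01  0.4  -0.02] 44.70915492153979
('near_left', 0.17, 75) [0.048, -0.106, 0.095] [-0.0, -0.001, 0.172]
('near_left', 0.17, 15) [0.048, -0.106, 0.155] [-0.0, -0.001, 0.172]
```

Emit:
{"name": "drive_tool", "arguments": {"deltas": [[0.045, 0.016, -0.035, 0.02, 0, 0, 0.09], [0.045, 0.032, -0.07, 0.05, 0, 0, 0.172], [0.045, 0.048, -0.106, 0.08, 0, 0, 0.172], [0.045, 0.048, -0.106, 0.095, 0, 0, 0.172], [0.045, 0.048, -0.106, 0.105, 0, 0, 0.172], [0.045, 0.048, -0.106, 0.105, 0, 0, 0.172]]}}

```text
time_s: 3.23
eef_pos: [558.3, 152.4, 209.6]
tcp_rot: [[-0.068, 0.91, 0.409], [0.995, 0.032, 0.094], [0.072, 0.414, -0.908]]
force: [0.5, -0.4, 0.3]
finger_gap: 45.0
```

```bash
python3 -c "
from way import *
show(('near_left',.17,75),('near_left',.17,15))"
```

```text
3.2333 [558.3 152.4 209.6] q [  6.   5. -26.  35.   3.   3.] F [ 0.5 -0.5  0.1] Mz [-0.01  0.33  0.01] 44.97489149156201
('near_left', 0.17, 75) [-0.001, 0.002, -0.011] [-0.003, -0.001, 0.0]
('near_left', 0.17, 15) [-0.001, 0.002, 0.049] [-0.003, -0.001, 0.0]
```

Emit:
{"name": "drive_tool", "arguments": {"deltas": [[0.045, -0.001, 0.001, 0.02, 0, 0, 0], [0.045, -0.001, 0.001, 0.04, 0, 0, 0], [0.045, -0.001, 0.001, 0.049, 0, 0, 0], [0.03, -0.001, 0.001, 0.049, 0, 0, 0], [0.005, -0.001, 0.001, 0.049, 0, 0, 0], [0.005, -0.001, 0.001, 0.049, 0, 0, 0], [0.005, -0.001, 0.001, 0.049, 0, 0, 0], [0.005, -0.001, 0.001, 0.049, 0, 0, 0]], "force": 50}}

```text
time_s: 3.9
eef_pos: [579.9, 156.2, 167.1]
tcp_rot: [[-0.068, 0.909, 0.412], [0.995, 0.032, 0.094], [0.073, 0.416, -0.906]]
force: [-2.8, 2.0, 8.4]
finger_gap: 9.2
```

```bash
python3 -c "
from way import *
import cv2
show(('near_left',.17,15),('near_left',.9,15))
cv2.imwrite('pics/w3.png',imaging.camera('wrist')['frame'][:,:,::-1])"
```

```text
3.9 [579.9 156.2 167.1] q [  6.   9. -28.  28.   3.   4.] F [1.5 2.5 8.6] Mz [ 0.45  0.21 -0.06] 9.19101451036768
('near_left', 0.17, 15) [0.0, -0.0, 0.001] [-0.001, -0.002, 0.0]
('near_left', 0.9, 15) [0.0, -0.0, 0.001] [-0.001, -0.001, 0.73]
```

View pics/w3.png

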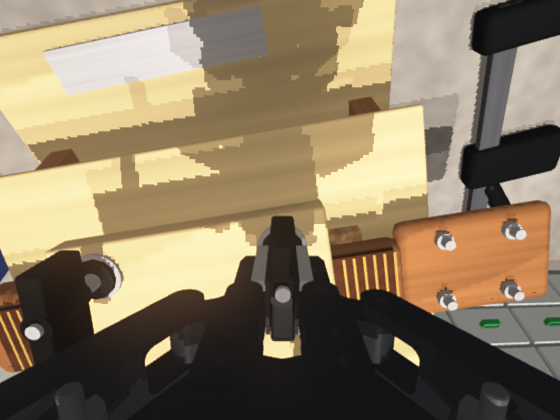

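The bar of near_left is held squarely at about (283,285). I'll turn it to 0.9.

Emit:
{"name": "drive_tool", "arguments": {"deltas": [[0.005, 0, 0, 0, 0, 0, 0.09], [0.005, 0, 0, 0, 0, 0, 0.18], [0.005, 0, 0, 0, 0, 0, 0.27], [0.005, 0, 0, 0, 0, 0, 0.36], [0.005, 0, 0, 0, 0, 0, 0.45], [0.005, 0, 0, 0, 0, 0, 0.54], [0.005, 0, 0, 0, 0, 0, 0.63], [0.005, 0, 0, 0, 0, 0, 0.73], [0.005, 0, 0, 0, 0, 0, 0.73], [0.005, 0, 0, 0, 0, 0, 0.73]]}}

```text
time_s: 4.78
eef_pos: [579.6, 155.7, 167.1]
tcp_rot: [[0.554, 0.724, 0.411], [0.764, -0.638, 0.093], [0.33, 0.263, -0.907]]
force: [0.6, -4.6, -2.8]
finger_gap: 9.2
```

```bash
python3 -c "
from way import *
show(('near_left',.9,15),('near_left',.9,75),('far_right',.1,75),('far_right',.1,15))"
```

```text
4.7833 [579.6 155.7 167.1] q [  6.   9. -28.  28.   3.  45.] F [-1.5 -4.6 -2.4] Mz [-0.99  0.95  0.1 ] 9.19677024322949
('near_left', 0.9, 15) [0.0, -0.0, 0.002] [-0.001, 0.0, 0.003]
('near_left', 0.9, 75) [0.0, -0.0, -0.058] [-0.001, 0.0, 0.003]
('far_right', 0.1, 75) [0.004, 0.13, -0.059] [-0.001, 0.0, -0.797]
('far_right', 0.1, 15) [0.004, 0.13, 0.001] [-0.001, 0.0, -0.797]
```

Emit:
{"name": "drive_tool", "arguments": {"deltas": [[0.045, 0, 0, 0, 0, 0, 0], [0.045, 0, 0, 0, 0, 0, 0], [0.045, 0, 0, 0, 0, 0, 0], [0.045, 0, 0, -0.03, 0, 0, 0], [0.045, 0, 0, -0.06, 0, 0, 0], [0.045, 0.001, 0.02, -0.062, 0, 0, -0.1], [0.045, 0.001, 0.04, -0.062, 0, 0, -0.2], [0.045, 0.002, 0.06, -0.062, 0, 0, -0.31], [0.045, 0.002, 0.08, -0.062, 0, 0, -0.42], [0.045, 0.003, 0.1, -0.06, 0, 0, -0.53], [0.045, 0.003, 0.12, -0.06, 0, 0, -0.64], [0.045, 0.004, 0.13, -0.058, 0, 0, -0.75], [0.045, 0.004, 0.13, -0.056, 0, 0, -0.797], [0.045, 0.004, 0.13, -0.05, 0, 0, -0.797]]}}

```text
time_s: 5.95
eef_pos: [656.2, 70.8, 248.7]
tcp_rot: [[-0.133, 0.901, 0.413], [0.99, 0.104, 0.093], [0.041, 0.421, -0.906]]
force: [-0.4, 0.7, -0.1]
finger_gap: 44.9
```

```bash
python3 -c "
from way import *
show(('far_right',.1,75),('far_right',.1,15))
from rect import rect
import cv2
rect('rect3','scene')
cv2.imwrite('pics/w4.png',imaging.camera('wrist')['frame'][:,:,::-1])"
```

```text
5.95 [656.2  70.8 248.7] q [ -4.  12. -11.  43.   7. -10.] F [-0.3  0.7  0. ] Mz [ 0.04  0.39 -0.03] 44.85598443427283
('far_right', 0.1, 75) [0.0, -0.001, -0.008] [0.001, -0.0, 0.003]
('far_right', 0.1, 15) [0.0, -0.001, 0.052] [0.001, -0.0, 0.003]
```

View pics/w4.png

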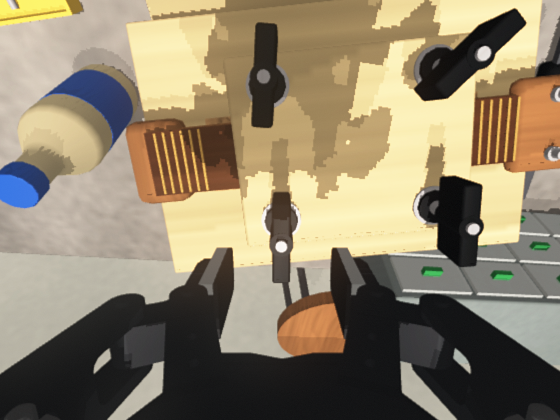

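View pics/rect3.png

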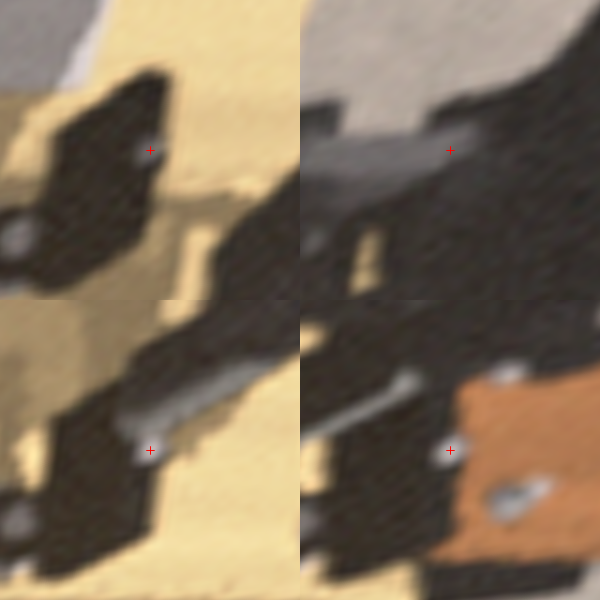

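near_left, at (470,55) in the wrist view, has turned to about 45°. far_right at (281,230) sits squarely between the jaws. I'll descend, close and turn it.

Emit:
{"name": "drive_tool", "arguments": {"deltas": [[0.045, 0, -0.001, 0.02, 0, 0, 0], [0.045, 0, -0.001, 0.04, 0, 0, 0], [0.045, 0, -0.001, 0.052, 0, 0, 0], [0.03, 0, -0.001, 0.052, 0, 0, 0], [0.005, 0, -0.001, 0.052, 0, 0, 0], [0.005, 0, -0.001, 0.052, 0, 0, 0], [0.005, 0, -0.001, 0.052, 0, 0, 0], [0.005, 0, -0.001, 0.052, 0, 0, 0]]}}

```text
time_s: 6.72
eef_pos: [675.6, 75.6, 200.3]
tcp_rot: [[-0.128, 0.902, 0.411], [0.991, 0.099, 0.092], [0.043, 0.419, -0.907]]
force: [-0.8, -6.0, 1.1]
finger_gap: 9.3
```

```bash
python3 -c "
from way import *
show(('far_right',.1,15),('far_right',.9,15))"
```

```text
6.7167 [675.6  75.6 200.3] q [ -3.  15. -14.  37.   7.  -9.] F [-1.5 -5.7  1.9] Mz [-0.99  0.85 -0.09] 9.307936390358474
('far_right', 0.1, 15) [-0.0, 0.001, -0.001] [-0.001, 0.0, -0.002]
('far_right', 0.9, 15) [-0.0, 0.001, -0.001] [-0.001, 0.001, 0.798]
```

Emit:
{"name": "drive_tool", "arguments": {"deltas": [[0.005, 0, 0, 0, 0, 0, 0.09], [0.005, 0, 0, 0, 0, 0, 0.18], [0.005, 0, 0, 0, 0, 0, 0.27], [0.005, 0, 0, 0, 0, 0, 0.36], [0.005, 0, 0, 0, 0, 0, 0.45], [0.005, 0, 0, 0, 0, 0, 0.54], [0.005, 0, 0, 0, 0, 0, 0.63], [0.005, 0, 0, 0, 0, 0, 0.72], [0.005, 0, 0, 0, 0, 0, 0.8], [0.005, 0, 0, 0, 0, 0, 0.8], [0.005, 0, 0, 0, 0, 0, 0.8]]}}

```text
time_s: 7.63
eef_pos: [675.6, 75.6, 200.5]
tcp_rot: [[0.558, 0.72, 0.411], [0.761, -0.642, 0.092], [0.331, 0.262, -0.907]]
force: [5.9, -1.1, -9.0]
finger_gap: 9.2
```

```bash
python3 -c "
from way import *
show(('far_right',.9,15),('near_right',.17,75),('near_right',.17,15))"
```

```text
7.6333 [675.6  75.6 200.5] q [ -3.  15. -14.  37.   7.  37.] F [  1.2  -2.4 -10.5] Mz [-0.52  0.09  0.13] 9.240133723723686
('far_right', 0.9, 15) [0.001, 0.001, -0.0] [-0.0, 0.001, -0.003]
('near_right', 0.17, 75) [-0.065, -0.051, -0.06] [-0.001, 0.001, -0.733]
('near_right', 0.17, 15) [-0.065, -0.051, -0.0] [-0.001, 0.001, -0.733]
```

Emit:
{"name": "drive_tool", "arguments": {"deltas": [[0.045, 0, 0, 0, 0, 0, 0], [0.045, 0, 0, 0, 0, 0, 0], [0.045, 0, 0, 0, 0, 0, 0], [0.045, 0, 0, -0.03, 0, 0, 0], [0.045, 0, 0, -0.06, 0, 0, 0], [0.045, -0.01, -0.01, -0.062, 0, 0, -0.1], [0.045, -0.02, -0.02, -0.062, 0, 0, -0.2], [0.045, -0.03, -0.03, -0.062, 0, 0, -0.31], [0.045, -0.04, -0.04, -0.062, 0, 0, -0.42], [0.045, -0.05, -0.045, -0.06, 0, 0, -0.53], [0.045, -0.06, -0.05, -0.06, 0, 0, -0.64], [0.045, -0.065, -0.051, -0.058, 0, 0, -0.733], [0.045, -0.065, -0.051, -0.056, 0, 0, -0.733], [0.045, -0.065, -0.051, -0.05, 0, 0, -0.733]]}}

```text
time_s: 8.8
eef_pos: [582.5, 54.3, 211.9]
tcp_rot: [[-0.064, 0.908, 0.413], [0.995, 0.028, 0.092], [0.072, 0.417, -0.906]]
force: [-0.2, -0.4, 0.2]
finger_gap: 44.9
```

```bash
python3 -c "
from way import *
show(('near_right',.17,75),('near_right',.17,15))
import cv2
cv2.imwrite('pics/w5.png',imaging.camera('wrist')['frame'][:,:,::-1])"
```

```text
8.8 [582.5  54.3 211.9] q [ -7.   6. -24.  36.   8.  -8.] F [-0.2 -0.4  0.3] Mz [0.02 0.37 0.05] 44.87564691263512
('near_right', 0.17, 75) [-0.0, -0.001, -0.01] [0.001, 0.001, -0.003]
('near_right', 0.17, 15) [-0.0, -0.001, 0.05] [0.001, 0.001, -0.003]
```

View pics/w5.png

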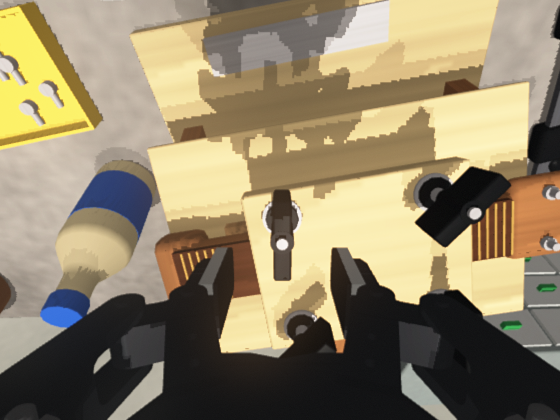

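near_right, at (282,235), is centred between the jaws.

Emit:
{"name": "drive_tool", "arguments": {"deltas": [[0.045, 0, -0.001, 0.02, 0, 0, 0], [0.045, 0, -0.001, 0.04, 0, 0, 0], [0.045, 0, -0.001, 0.05, 0, 0, 0], [0.03, 0, -0.001, 0.05, 0, 0, 0], [0.005, 0, -0.001, 0.05, 0, 0, 0], [0.005, 0, -0.001, 0.05, 0, 0, 0], [0.005, 0, -0.001, 0.05, 0, 0, 0], [0.005, 0, -0.001, 0.05, 0, 0, 0]]}}

```text
time_s: 9.52
eef_pos: [602.5, 58.9, 165.6]
tcp_rot: [[-0.064, 0.909, 0.413], [0.995, 0.028, 0.092], [0.072, 0.417, -0.906]]
force: [-1.0, -0.0, 1.0]
finger_gap: 9.0
```

```bash
python3 -c "
from way import *
show(('near_right',.17,15),('near_right',.9,15))"
```

```text
9.5167 [602.5  58.9 165.6] q [ -6.  10. -27.  29.   8.  -7.] F [-0.5  0.2  1.4] Mz [ 0.03  0.38 -0.01] 8.998622265464748
('near_right', 0.17, 15) [-0.0, -0.0, -0.0] [0.001, 0.001, -0.003]
('near_right', 0.9, 15) [-0.0, -0.0, -0.0] [0.001, 0.0, 0.727]
```

Emit:
{"name": "drive_tool", "arguments": {"deltas": [[0.005, 0, 0, 0, 0, 0, 0.09], [0.005, 0, 0, 0, 0, 0, 0.18], [0.005, 0, 0, 0, 0, 0, 0.27], [0.005, 0, 0, 0, 0, 0, 0.36], [0.005, 0, 0, 0, 0, 0, 0.45], [0.005, 0, 0, 0, 0, 0, 0.54], [0.005, 0, 0, 0, 0, 0, 0.63], [0.005, 0, 0, 0, 0, 0, 0.73], [0.005, 0, 0, 0, 0, 0, 0.73], [0.005, 0, 0, 0, 0, 0, 0.73]]}}

```text
time_s: 10.35
eef_pos: [602.3, 58.1, 165.5]
tcp_rot: [[0.56, 0.718, 0.413], [0.759, -0.644, 0.09], [0.331, 0.263, -0.906]]
force: [2.1, -5.3, -7.3]
finger_gap: 9.2
```

```bash
python3 -c "
from way import *
show(('near_right',.9,15),('far_left',.02,75),('far_left',.02,15))"
```

```text
10.35 [602.3  58.1 165.5] q [ -6.  10. -27.  29.   8.  35.] F [-2.3 -5.6 -7. ] Mz [-1.18  0.75  0.04] 9.165208985019444
('near_right', 0.9, 15) [0.0, -0.0, -0.0] [0.002, 0.002, -0.005]
('far_left', 0.02, 75) [0.128, -0.027, -0.06] [0.001, 0.002, -0.885]
('far_left', 0.02, 15) [0.128, -0.027, -0.0] [0.001, 0.002, -0.885]
```

Emit:
{"name": "drive_tool", "arguments": {"deltas": [[0.045, 0, 0, 0, 0, 0, 0], [0.045, 0, 0, 0, 0, 0, 0], [0.045, 0, 0, 0, 0, 0, 0], [0.045, 0, 0, -0.03, 0, 0, 0], [0.045, 0, 0, -0.06, 0, 0, 0], [0.045, 0.015, -0.003, -0.062, 0, 0, -0.1], [0.045, 0.03, -0.007, -0.062, 0, 0, -0.2], [0.045, 0.05, -0.01, -0.062, 0, 0, -0.31], [0.045, 0.07, -0.015, -0.062, 0, 0, -0.42], [0.045, 0.09, -0.02, -0.06, 0, 0, -0.53], [0.045, 0.11, -0.025, -0.06, 0, 0, -0.64], [0.045, 0.128, -0.027, -0.06, 0, 0, -0.75], [0.045, 0.128, -0.027, -0.058, 0, 0, -0.86], [0.045, 0.128, -0.027, -0.056, 0.001, 0.002, -0.885], [0.045, 0.128, -0.027, -0.05, 0.001, 0.002, -0.885]]}}

```text
time_s: 11.6
eef_pos: [634.2, 168.7, 246.8]
tcp_rot: [[-0.204, 0.887, 0.413], [0.979, 0.182, 0.093], [0.008, 0.424, -0.906]]
force: [-0.2, 0.1, -0.3]
finger_gap: 45.0
```

```bash
python3 -c "
from way import *
show(('far_left',.02,75),('far_left',.02,15))
import cv2
cv2.imwrite('pics/w6.png',imaging.camera('wrist')['frame'][:,:,::-1])"
```

```text
11.6 [634.2 168.7 246.8] q [  7.  11. -12.  42.   3.  -4.] F [-0.3  0.1 -0.2] Mz [-0.04  0.36 -0.01] 44.95295105920225
('far_left', 0.02, 75) [-0.0, -0.001, -0.01] [0.001, -0.0, 0.002]
('far_left', 0.02, 15) [-0.0, -0.001, 0.05] [0.001, -0.0, 0.002]
```

View pics/w6.png

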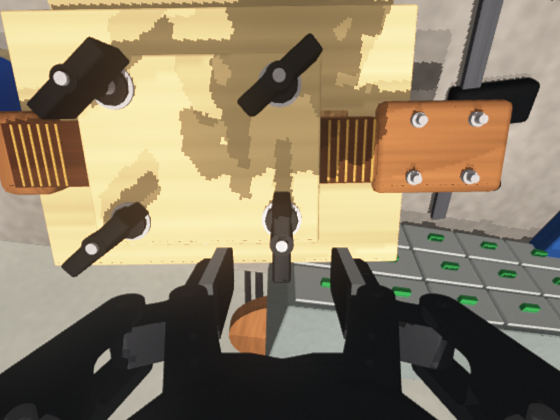

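The other three knobs now stand at about 45–50°. far_left, at (282,240), is centred between the jaws.

Emit:
{"name": "drive_tool", "arguments": {"deltas": [[0.045, 0, -0.001, 0.02, 0, 0, 0], [0.045, 0, -0.001, 0.04, 0, 0, 0], [0.045, 0, -0.001, 0.05, 0, 0, 0], [0.03, 0, -0.001, 0.05, 0, 0, 0], [0.005, 0, -0.001, 0.05, 0, 0, 0], [0.005, 0, -0.001, 0.05, 0, 0, 0], [0.005, 0, -0.001, 0.05, 0, 0, 0], [0.005, 0, -0.001, 0.05, 0, 0, 0]]}}

```text
time_s: 12.32
eef_pos: [653.9, 172.9, 200.4]
tcp_rot: [[-0.201, 0.888, 0.413], [0.979, 0.179, 0.093], [0.009, 0.423, -0.906]]
force: [-2.2, -0.0, 3.1]
finger_gap: 9.3
```

```bash
python3 -c "
from way import *
show(('far_left',.02,15),('far_left',.9,15))"
```

```text
12.3167 [653.9 172.9 200.4] q [  7.  14. -15.  36.   2.  -4.] F [-0.7  0.5  3.7] Mz [-0.02  0.6  -0.  ] 9.266347072494312
('far_left', 0.02, 15) [0.0, 0.001, -0.001] [0.001, 0.0, -0.001]
('far_left', 0.9, 15) [0.0, 0.001, -0.001] [0.001, -0.0, 0.879]
```

Emit:
{"name": "drive_tool", "arguments": {"deltas": [[0.005, 0, 0, 0, 0, 0, 0.09], [0.005, 0, 0, 0, 0, 0, 0.18], [0.005, 0, 0, 0, 0, 0, 0.27], [0.005, 0, 0, 0, 0, 0, 0.36], [0.005, 0, 0, 0, 0, 0, 0.45], [0.005, 0, 0, 0, 0, 0, 0.54], [0.005, 0, 0, 0, 0, 0, 0.63], [0.005, 0, 0, 0, 0, 0, 0.72], [0.005, 0, 0, 0, 0, 0, 0.8], [0.005, 0, 0, 0, 0, 0, 0.88], [0.005, 0, 0, 0, 0, 0, 0.88], [0.005, 0, 0, 0, 0, 0, 0.88]]}}

```text
time_s: 13.32
eef_pos: [653.9, 172.9, 200.5]
tcp_rot: [[0.555, 0.722, 0.413], [0.763, -0.639, 0.093], [0.331, 0.264, -0.906]]
force: [3.0, 2.2, -4.7]
finger_gap: 9.3
```

```bash
python3 -c "
from way import *
show(('far_left',.9,15),('near_left',.87,75),('near_left',.87,15))"
```

```text
13.3167 [653.9 172.9 200.5] q [  7.  14. -15.  36.   2.  46.] F [ 1.1  1.5 -5.7] Mz [0.12 0.27 0.09] 9.294176750082384
('far_left', 0.9, 15) [0.001, 0.0, -0.0] [0.0, -0.0, 0.002]
('near_left', 0.87, 75) [-0.065, -0.052, -0.06] [0.0, -0.0, -0.028]
('near_left', 0.87, 15) [-0.065, -0.052, -0.0] [0.0, -0.0, -0.028]
```

Emit:
{"name": "drive_tool", "arguments": {"deltas": [[0.045, 0, 0, 0, 0, 0, 0], [0.045, 0, 0, 0, 0, 0, 0], [0.045, 0, 0, 0, 0, 0, 0], [0.045, 0, 0, -0.03, 0, 0, 0], [0.045, 0, 0, -0.06, 0, 0, 0], [0.045, -0.02, -0.017, -0.06, 0, 0, 0], [0.045, -0.04, -0.034, -0.06, 0, 0, -0.028], [0.045, -0.065, -0.052, -0.058, 0, 0, -0.028], [0.045, -0.065, -0.052, -0.056, 0, 0, -0.028], [0.045, -0.065, -0.052, -0.05, 0, 0, -0.028]]}}

```text
time_s: 14.15
eef_pos: [558.6, 151.7, 210.9]
tcp_rot: [[0.534, 0.738, 0.413], [0.781, -0.617, 0.093], [0.324, 0.274, -0.906]]
force: [0.9, 0.2, 0.4]
finger_gap: 45.3
```

```bash
python3 -c "
from way import *
show(('near_left',.87,75),('near_left',.87,15))
import cv2
cv2.imwrite('pics/w7.png',imaging.camera('wrist')['frame'][:,:,::-1])"
```

```text
14.15 [558.6 151.7 210.9] q [  6.   5. -26.  35.   3.  43.] F [ 1.  0. -0.] Mz [ 0.04  0.26 -0.03] 45.26297543758548
('near_left', 0.87, 75) [0.0, 0.001, -0.01] [0.001, -0.001, 0.0]
('near_left', 0.87, 15) [0.0, 0.001, 0.05] [0.001, -0.001, 0.0]
```

View pics/w7.png

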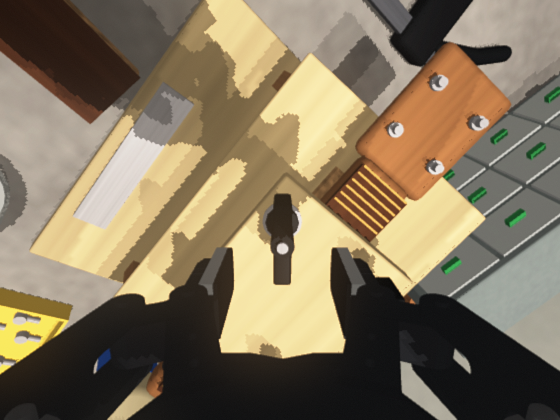

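near_left, at (283,240), is aligned, which confirms its angle of about 0.87. I'll grip it and turn it to about 1.3, then feel for the stop in small steps.

Emit:
{"name": "drive_tool", "arguments": {"deltas": [[0.045, 0, 0.001, 0.02, 0, 0, 0], [0.045, 0, 0.001, 0.04, 0, 0, 0], [0.045, 0, 0.001, 0.05, 0, 0, 0], [0.03, 0, 0.001, 0.05, 0, 0, 0], [0.005, 0, 0.001, 0.05, 0, 0, 0], [0.005, 0, 0.001, 0.05, 0, 0, 0], [0.005, 0, 0.001, 0.05, 0, 0, 0], [0.005, 0, 0.001, 0.05, 0, 0, 0], [0.005, 0, 0.001, 0.05, 0, 0, 0.09], [0.005, 0, 0.001, 0.05, 0, 0, 0.18], [0.005, 0, 0.001, 0.05, 0, 0, 0.27], [0.005, 0, 0.001, 0.05, 0, 0, 0.36], [0.005, 0, 0.001, 0.05, 0, 0, 0.45], [0.005, 0, 0.001, 0.05, 0, 0, 0.5], [0.005, 0, 0.001, 0.05, 0, 0, 0.5]]}}

```text
time_s: 15.45
eef_pos: [580.7, 154.7, 165.4]
tcp_rot: [[0.824, 0.387, 0.413], [0.386, -0.918, 0.09], [0.414, 0.085, -0.906]]
force: [-6.8, -9.7, 1.3]
finger_gap: 9.3
```

```bash
cat > feel.py <<'E'
from way import *
k=sys.argv[1]
s=r.state();B=toolR(C,0);phi=Ro.from_matrix(B.T@s["tcp_rot"]).as_rotvec()[2]
i=K.index(k);ax=c0+C@np.array([*KO[i],15])
Mz=C[:,2]@s["moment"]; off=C.T@(s["eef_pos"]-ax)
print(round(s["time_s"],2),"phi",phi.round(3),"Mz",Mz.round(3),"F",(C.T@s["force"]).round(1),"M",(C.T@s["moment"]).round(2),"off",off.round(1),"gap",round(s["finger_gap"],1))
E
python3 feel.py near_left
```

```text
15.45 phi 1.374 Mz 0.076 F [-7.4 -7.9  4.9] M [-1.86  1.81  0.08] off [ 0.1 -1.7 -0.4] gap 9.3
```

Emit:
{"name": "drive_tool", "arguments": {"deltas": [[0.005, 0, 0, 0, 0, 0, 0.04], [0.005, 0, 0, 0, 0, 0, 0.08], [0.005, 0, 0, 0, 0, 0, 0.08]]}}

```text
time_s: 15.7
eef_pos: [580.4, 154.5, 165.5]
tcp_rot: [[0.853, 0.318, 0.413], [0.31, -0.947, 0.089], [0.419, 0.051, -0.906]]
force: [0.0, -3.1, -7.4]
finger_gap: 9.4
```

```bash
python3 feel.py near_left
```

```text
15.7 phi 1.456 Mz 0.072 F [-3.7 -3.  -6.5] M [-0.69  0.96  0.07] off [-0.2 -1.9 -0.2] gap 9.4
```

Emit:
{"name": "drive_tool", "arguments": {"deltas": [[0.005, 0, 0, 0, 0, 0, 0.04], [0.005, 0, 0, 0, 0, 0, 0.08], [0.005, 0, 0, 0, 0, 0, 0.08]]}}

```text
time_s: 15.95
eef_pos: [580.2, 154.3, 165.4]
tcp_rot: [[0.876, 0.249, 0.412], [0.233, -0.968, 0.089], [0.421, 0.018, -0.907]]
force: [2.7, -1.3, -9.9]
finger_gap: 9.1
```

```bash
python3 feel.py near_left
```

```text
15.95 phi 1.536 Mz 0.133 F [-2.1 -1.9 -9.9] M [-0.51  0.63  0.13] off [-0.4 -1.9 -0.2] gap 9.1
```

Emit:
{"name": "drive_tool", "arguments": {"deltas": [[0.005, 0, 0, 0, 0, 0, 0.03], [0.005, 0, 0, 0, 0, 0, 0.06], [0.005, 0, 0, 0, 0, 0, 0.06]]}}

```text
time_s: 16.2
eef_pos: [580.1, 154.3, 165.3]
tcp_rot: [[0.89, 0.196, 0.412], [0.175, -0.981, 0.089], [0.421, -0.007, -0.907]]
force: [3.4, -2.0, -10.0]
finger_gap: 9.1
```

```bash
python3 feel.py near_left
```

```text
16.2 phi 1.595 Mz 0.214 F [ -1.6  -2.7 -10.3] M [-0.51  0.59  0.21] off [-0.6 -1.9 -0.2] gap 9.1
```

Emit:
{"name": "drive_tool", "arguments": {"deltas": [[0.005, 0, 0, 0, 0, 0, 0.03], [0.005, 0, 0, 0, 0, 0, 0.05], [0.005, 0, 0, 0, 0, 0, 0.05]]}}

```text
time_s: 16.45
eef_pos: [580.0, 154.3, 165.3]
tcp_rot: [[0.898, 0.152, 0.412], [0.127, -0.988, 0.089], [0.42, -0.028, -0.907]]
force: [2.5, -2.8, -9.6]
finger_gap: 9.1
```

```bash
python3 feel.py near_left
```

```text
16.45 phi 1.645 Mz 0.411 F [-2.4 -3.3 -9.5] M [-0.47  0.61  0.41] off [-0.7 -2.  -0.2] gap 9.1
```

Torque rose from a steady 0.1 to 0.41 N m, with the slope of the bar's spring, so near_left has come up hard at about 1.51. I'll unwind the twist, let go and move on to far_right.

```bash
python3 -c "
from way import *
show(('far_right',.87,75))"
```

```text
16.45 [580.  154.3 165.3] q [  6.   9. -28.  28.   3.  88.] F [-2.4 -3.3 -9.5] Mz [-0.47  0.61  0.41] 9.073316959067165
('far_right', 0.87, 75) [0.092, 0.092, -0.06] [0.003, 0.002, -0.775]
```

Emit:
{"name": "drive_tool", "arguments": {"deltas": [[0.005, 0, 0, 0, 0, 0, -0.06], [0.005, 0, 0, 0, 0, 0, -0.12], [0.045, 0, 0, 0, 0, 0, -0.12], [0.045, 0, 0, 0, 0, 0, -0.12], [0.045, 0, 0, 0, 0, 0, -0.12], [0.045, 0, 0, -0.03, 0, 0, -0.12], [0.045, 0, 0, -0.06, 0, 0, -0.12], [0.045, 0.015, 0.015, -0.06, 0, 0, -0.2], [0.045, 0.03, 0.03, -0.06, 0, 0, -0.3], [0.045, 0.045, 0.045, -0.06, 0, 0, -0.41], [0.045, 0.06, 0.06, -0.06, 0, 0, -0.52], [0.045, 0.075, 0.075, -0.06, 0, 0, -0.63], [0.045, 0.09, 0.09, -0.06, 0.003, 0.002, -0.73], [0.045, 0.092, 0.092, -0.055, 0.003, 0.002, -0.775], [0.045, 0.092, 0.092, -0.05, 0.003, 0.002, -0.775], [0.045, 0.092, 0.092, -0.05, 0.003, 0.002, -0.775]]}}

```text
time_s: 17.78
eef_pos: [655.8, 70.7, 245.8]
tcp_rot: [[0.536, 0.737, 0.411], [0.78, -0.619, 0.093], [0.323, 0.271, -0.907]]
force: [0.6, 0.1, -0.5]
finger_gap: 44.9
```

```bash
python3 -c "
from way import *
show(('far_right',.87,15))
import cv2
cv2.imwrite('pics/w8.png',imaging.camera('wrist')['frame'][:,:,::-1])"
```

```text
17.7833 [655.8  70.7 245.8] q [ -4.  12. -11.  43.   7.  35.] F [ 0.4 -0.  -0.7] Mz [-0.03  0.35 -0.02] 44.86340370995838
('far_right', 0.87, 15) [0.0, 0.0, 0.049] [-0.001, 0.001, -0.002]
```

View pics/w8.png

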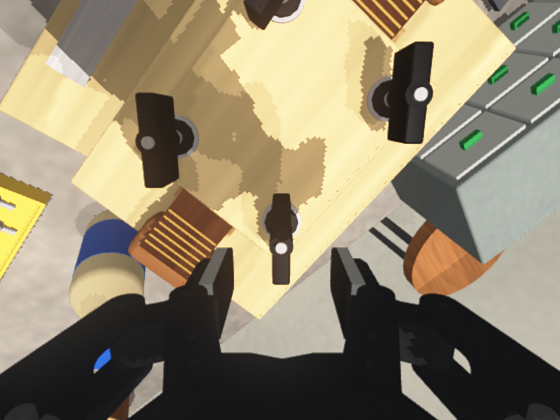

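far_right, at (281,240), is aligned; near_left (262,10) is mostly out of view at the top edge. I'll grip it and turn by 0.5.

Emit:
{"name": "drive_tool", "arguments": {"deltas": [[0.045, 0, 0, 0.02, 0, 0, 0], [0.045, 0, 0, 0.04, 0, 0, 0], [0.045, 0, 0, 0.049, 0, 0, 0], [0.03, 0, 0, 0.049, 0, 0, 0], [0.005, 0, 0, 0.049, 0, 0, 0], [0.005, 0, 0, 0.049, 0, 0, 0], [0.005, 0, 0, 0.049, 0, 0, 0], [0.005, 0, 0, 0.049, 0, 0, 0], [0.005, 0, 0, 0.049, 0, 0, 0.09], [0.005, 0, 0, 0.049, 0, 0, 0.18], [0.005, 0, 0, 0.049, 0, 0, 0.27], [0.005, 0, 0, 0.049, 0, 0, 0.36], [0.005, 0, 0, 0.049, 0, 0, 0.45], [0.005, 0, 0, 0.049, 0, 0, 0.53], [0.005, 0, 0, 0.049, 0, 0, 0.53]]}}

```text
time_s: 19.08
eef_pos: [675.0, 75.0, 202.6]
tcp_rot: [[0.838, 0.36, 0.411], [0.355, -0.93, 0.092], [0.416, 0.069, -0.907]]
force: [-4.0, -4.1, 1.0]
finger_gap: 9.3
```

```bash
python3 feel.py far_right
```

```text
19.08 phi 1.408 Mz 0.049 F [-4.  -3.1  2.9] M [-0.62  1.25  0.05] off [-0.7 -0.2  1.8] gap 9.3
```

Emit:
{"name": "drive_tool", "arguments": {"deltas": [[0.005, 0, 0, 0, 0, 0, 0.04], [0.005, 0, 0, 0, 0, 0, 0.08], [0.005, 0, 0, 0, 0, 0, 0.12], [0.005, 0, 0, 0, 0, 0, 0.12]]}}

```text
time_s: 19.42
eef_pos: [674.7, 74.8, 202.7]
tcp_rot: [[0.876, 0.254, 0.411], [0.238, -0.967, 0.091], [0.42, 0.018, -0.907]]
force: [5.6, -0.2, -11.0]
finger_gap: 9.0
```

```bash
python3 feel.py far_right
```

```text
19.42 phi 1.531 Mz 0.049 F [  0.3  -1.5 -12.2] M [-0.24  0.33  0.05] off [-1.  -0.3  2.1] gap 9.0
```

Emit:
{"name": "drive_tool", "arguments": {"deltas": [[0.005, 0, 0, 0, 0, 0, 0.04], [0.005, 0, 0, 0, 0, 0, 0.08], [0.005, 0, 0, 0, 0, 0, 0.08]]}}

```text
time_s: 19.67
eef_pos: [674.6, 74.8, 202.7]
tcp_rot: [[0.894, 0.181, 0.411], [0.157, -0.983, 0.091], [0.42, -0.017, -0.907]]
force: [9.1, -0.2, -13.6]
finger_gap: 9.0
```

```bash
python3 feel.py far_right
```

```text
19.67 phi 1.614 Mz 0.108 F [  2.3  -2.2 -16.1] M [-0.23 -0.22  0.11] off [-1.1 -0.3  2.2] gap 9.0
```

Emit:
{"name": "drive_tool", "arguments": {"deltas": [[0.005, 0, 0, 0, 0, 0, 0.03], [0.005, 0, 0, 0, 0, 0, 0.06], [0.005, 0, 0, 0, 0, 0, 0.06]]}}

```text
time_s: 19.92
eef_pos: [674.5, 74.7, 202.8]
tcp_rot: [[0.903, 0.125, 0.41], [0.096, -0.991, 0.091], [0.418, -0.043, -0.907]]
force: [10.2, 1.0, -14.8]
finger_gap: 9.1
```

```bash
python3 feel.py far_right
```

```text
19.92 phi 1.676 Mz 0.215 F [  3.   -1.3 -17.7] M [-0.21 -0.3   0.21] off [-1.1 -0.3  2.2] gap 9.1
```

Emit:
{"name": "drive_tool", "arguments": {"deltas": [[0.005, 0, 0, 0, 0, 0, 0.03], [0.005, 0, 0, 0, 0, 0, 0.05], [0.005, 0, 0, 0, 0, 0, 0.05]]}}

```text
time_s: 20.17
eef_pos: [674.5, 74.7, 202.7]
tcp_rot: [[0.909, 0.079, 0.41], [0.045, -0.995, 0.091], [0.415, -0.064, -0.907]]
force: [9.9, 0.2, -14.1]
finger_gap: 9.1
```

```bash
python3 feel.py far_right
```

```text
20.17 phi 1.727 Mz 0.317 F [  2.8  -2.  -16.9] M [-0.19 -0.33  0.32] off [-1.1 -0.3  2.2] gap 9.1
```

Emit:
{"name": "drive_tool", "arguments": {"deltas": [[0.005, 0, 0, 0, 0, 0, 0.02], [0.005, 0, 0, 0, 0, 0, 0.04], [0.005, 0, 0, 0, 0, 0, 0.04]]}}

```text
time_s: 20.42
eef_pos: [674.5, 74.8, 202.7]
tcp_rot: [[0.911, 0.041, 0.41], [0.004, -0.996, 0.091], [0.412, -0.081, -0.907]]
force: [9.9, 1.4, -15.0]
finger_gap: 9.2
```

```bash
python3 feel.py far_right; python3 -c "
from way import *
show(('near_right',.87,75))"
```

```text
20.42 phi 1.768 Mz 0.479 F [  2.7  -0.8 -17.8] M [-0.24 -0.37  0.48] off [-1.2 -0.3  2.2] gap 9.2
20.4167 [674.5  74.8 202.7] q [ -3.  15. -14.  37.   7.  87.] F [  2.7  -0.8 -17.8] Mz [-0.24 -0.37  0.48] 9.225327446349443
('near_right', 0.87, 75) [-0.081, 0.016, -0.058] [0.0, 0.003, -0.898]
```

far_right has come up hard at about 1.61, at 0.48 N m. I'll unwind, let go and move to near_right.

Emit:
{"name": "drive_tool", "arguments": {"deltas": [[0.005, 0, 0, 0, 0, 0, -0.07], [0.005, 0, 0, 0, 0, 0, -0.15], [0.045, 0, 0, 0, 0, 0, -0.15], [0.045, 0, 0, 0, 0, 0, -0.15], [0.045, 0, 0, 0, 0, 0, -0.15], [0.045, 0, 0, -0.03, 0, 0, -0.15], [0.045, 0, 0, -0.06, 0, 0, -0.15], [0.045, -0.015, 0.003, -0.06, 0, 0, -0.25], [0.045, -0.03, 0.006, -0.06, 0, 0, -0.36], [0.045, -0.045, 0.009, -0.06, 0, 0, -0.47], [0.045, -0.06, 0.012, -0.06, 0, 0, -0.58], [0.045, -0.075, 0.015, -0.06, 0, 0, -0.69], [0.045, -0.081, 0.016, -0.058, 0, 0.003, -0.8], [0.045, -0.081, 0.016, -0.055, 0, 0.003, -0.898], [0.045, -0.081, 0.016, -0.05, 0, 0.003, -0.898], [0.045, -0.081, 0.016, -0.048, 0, 0.003, -0.898]]}}

```text
time_s: 21.75
eef_pos: [581.9, 54.1, 211.6]
tcp_rot: [[0.537, 0.735, 0.413], [0.779, -0.621, 0.092], [0.324, 0.272, -0.906]]
force: [0.2, -0.6, -0.0]
finger_gap: 44.9
```

```bash
python3 -c "
from way import *
show(('near_right',.87,15))
import cv2
cv2.imwrite('pics/w9.png',imaging.camera('wrist')['frame'][:,:,::-1])"
```

```text
21.75 [581.9  54.1 211.6] q [ -7.   6. -24.  36.   8.  32.] F [ 0.1 -0.6 -0.1] Mz [ 0.02  0.37 -0.04] 44.87536131914937
('near_right', 0.87, 15) [-0.0, -0.0, 0.05] [0.001, -0.0, -0.004]
```

View pics/w9.png

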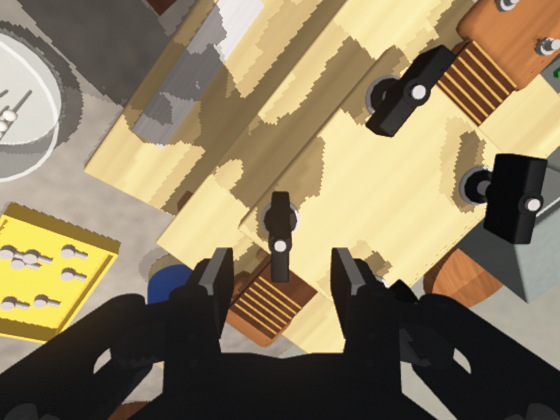

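near_right, at (280,240), is aligned.

Emit:
{"name": "drive_tool", "arguments": {"deltas": [[0.045, 0, 0, 0.02, 0, 0, 0], [0.045, 0, 0, 0.04, 0, 0, 0], [0.045, 0, 0, 0.05, 0, 0, 0], [0.03, 0, 0, 0.05, 0, 0, 0], [0.005, 0, 0, 0.05, 0, 0, 0], [0.005, 0, 0, 0.05, 0, 0, 0], [0.005, 0, 0, 0.05, 0, 0, 0], [0.005, 0, 0, 0.05, 0, 0, 0], [0.005, 0, 0, 0.05, 0, 0, 0.09], [0.005, 0, 0, 0.05, 0, 0, 0.18], [0.005, 0, 0, 0.05, 0, 0, 0.27], [0.005, 0, 0, 0.05, 0, 0, 0.36], [0.005, 0, 0, 0.05, 0, 0, 0.45], [0.005, 0, 0, 0.05, 0, 0, 0.54], [0.005, 0, 0, 0.05, 0, 0, 0.58], [0.005, 0, 0, 0.05, 0, 0, 0.58]]}}

```text
time_s: 23.13
eef_pos: [601.6, 57.5, 166.3]
tcp_rot: [[0.855, 0.316, 0.412], [0.307, -0.947, 0.089], [0.418, 0.05, -0.907]]
force: [-6.7, -9.8, -0.6]
finger_gap: 9.1
```

```bash
python3 feel.py near_right
```

```text
23.13 phi 1.459 Mz 0.11 F [-8.2 -8.1  3.1] M [-1.52  1.89  0.11] off [-0.4 -1.1  0.8] gap 9.1
```

Emit:
{"name": "drive_tool", "arguments": {"deltas": [[0.005, 0, 0, 0, 0, 0, 0.04], [0.005, 0, 0, 0, 0, 0, 0.08], [0.005, 0, 0, 0, 0, 0, 0.12], [0.005, 0, 0, 0, 0, 0, 0.12]]}}

```text
time_s: 23.47
eef_pos: [601.1, 57.2, 166.3]
tcp_rot: [[0.887, 0.209, 0.411], [0.189, -0.978, 0.089], [0.421, -0.001, -0.907]]
force: [2.8, -1.1, -10.7]
finger_gap: 8.8
```

```bash
python3 feel.py near_right
```

```text
23.47 phi 1.581 Mz 0.08 F [ -2.3  -1.7 -10.7] M [-0.47  0.68  0.08] off [-0.9 -1.3  1.1] gap 8.8
```

Emit:
{"name": "drive_tool", "arguments": {"deltas": [[0.005, 0, 0, 0, 0, 0, 0.04], [0.005, 0, 0, 0, 0, 0, 0.08], [0.005, 0, 0, 0, 0, 0, 0.08]]}}

```text
time_s: 23.72
eef_pos: [600.9, 57.2, 166.4]
tcp_rot: [[0.902, 0.136, 0.411], [0.109, -0.99, 0.089], [0.419, -0.035, -0.907]]
force: [6.7, 0.0, -13.9]
finger_gap: 8.9
```

```bash
python3 feel.py near_right
```

```text
23.72 phi 1.663 Mz 0.087 F [  0.   -1.5 -15.3] M [-0.29  0.22  0.09] off [-1.1 -1.3  1.2] gap 8.9
```

Emit:
{"name": "drive_tool", "arguments": {"deltas": [[0.005, 0, 0, 0, 0, 0, 0.04], [0.005, 0, 0, 0, 0, 0, 0.08], [0.005, 0, 0, 0, 0, 0, 0.08]]}}

```text
time_s: 23.97
eef_pos: [600.8, 57.1, 166.3]
tcp_rot: [[0.91, 0.062, 0.41], [0.028, -0.996, 0.089], [0.414, -0.069, -0.908]]
force: [7.7, 0.7, -15.2]
finger_gap: 9.1
```

```bash
python3 feel.py near_right
```

```text
23.97 phi 1.744 Mz 0.119 F [  0.5  -1.  -17. ] M [-0.26  0.07  0.12] off [-1.3 -1.3  1.2] gap 9.1
```

Emit:
{"name": "drive_tool", "arguments": {"deltas": [[0.005, 0, 0, 0, 0, 0, 0.03], [0.005, 0, 0, 0, 0, 0, 0.06], [0.005, 0, 0, 0, 0, 0, 0.06]]}}

```text
time_s: 24.22
eef_pos: [600.6, 57.1, 166.2]
tcp_rot: [[0.912, 0.007, 0.41], [-0.033, -0.996, 0.089], [0.409, -0.094, -0.908]]
force: [8.1, -0.0, -15.0]
finger_gap: 8.8
```

```bash
python3 feel.py near_right
```

```text
24.22 phi 1.805 Mz 0.173 F [  0.9  -1.8 -17. ] M [-0.28  0.05  0.17] off [-1.4 -1.3  1.2] gap 8.8
```

Emit:
{"name": "drive_tool", "arguments": {"deltas": [[0.005, 0, 0, 0, 0, 0, 0.03], [0.005, 0, 0, 0, 0, 0, 0.06], [0.005, 0, 0, 0, 0, 0, 0.06]]}}

```text
time_s: 24.47
eef_pos: [600.5, 57.1, 166.2]
tcp_rot: [[0.911, -0.048, 0.41], [-0.093, -0.992, 0.089], [0.402, -0.119, -0.908]]
force: [8.0, 0.5, -15.5]
finger_gap: 9.1
```

```bash
python3 feel.py near_right
```

```text
24.47 phi 1.866 Mz 0.28 F [  0.7  -1.2 -17.4] M [-0.23  0.03  0.28] off [-1.5 -1.3  1.2] gap 9.1
```

Emit:
{"name": "drive_tool", "arguments": {"deltas": [[0.005, 0, 0, 0, 0, 0, 0.03], [0.005, 0, 0, 0, 0, 0, 0.06], [0.005, 0, 0, 0, 0, 0, 0.06]]}}

```text
time_s: 24.72
eef_pos: [600.5, 57.1, 166.2]
tcp_rot: [[0.906, -0.103, 0.41], [-0.152, -0.984, 0.089], [0.394, -0.143, -0.908]]
force: [8.9, 0.2, -14.9]
finger_gap: 9.3
```

```bash
python3 feel.py near_right; python3 -c "
from way import *
show(('far_left',.87,75))"
```

```text
24.72 phi 1.926 Mz 0.448 F [  1.6  -1.8 -17.2] M [-0.27  0.11  0.45] off [-1.6 -1.3  1.2] gap 9.3
24.7167 [600.5  57.1 166.2] q [ -6.   9. -27.  30.   7.  93.] F [  1.6  -1.8 -17.2] Mz [-0.27  0.11  0.45] 9.26657420028237
('far_left', 0.87, 75) [0.045, -0.124, -0.06] [0.003, 0.005, -1.056]
```

near_right has come up hard at about 1.78, at 0.45 N m. far_left is last.

Emit:
{"name": "drive_tool", "arguments": {"deltas": [[0.005, 0, 0, 0, 0, 0, -0.07], [0.005, 0, 0, 0, 0, 0, -0.14], [0.045, 0, 0, 0, 0, 0, -0.14], [0.045, 0, 0, 0, 0, 0, -0.14], [0.045, 0, 0, 0, 0, 0, -0.14], [0.045, 0, 0, -0.03, 0, 0, -0.14], [0.045, 0, 0, -0.06, 0, 0, -0.14], [0.045, 0.006, -0.017, -0.06, 0, 0, -0.25], [0.045, 0.012, -0.034, -0.06, 0, 0, -0.36], [0.045, 0.018, -0.051, -0.06, 0, 0, -0.47], [0.045, 0.024, -0.068, -0.06, 0, 0, -0.58], [0.045, 0.03, -0.085, -0.06, 0, 0, -0.69], [0.045, 0.036, -0.1, -0.06, 0, 0.003, -0.8], [0.045, 0.042, -0.115, -0.06, 0, 0.003, -0.91], [0.045, 0.045, -0.124, -0.058, 0.003, 0.005, -1.0], [0.045, 0.045, -0.124, -0.052, 0.003, 0.005, -1.056], [0.045, 0.045, -0.124, -0.05, 0.003, 0.005, -1.056]]}}

```text
time_s: 26.13
eef_pos: [633.8, 168.4, 247.1]
tcp_rot: [[0.532, 0.739, 0.413], [0.783, -0.615, 0.094], [0.323, 0.273, -0.906]]
force: [0.4, -0.1, -0.3]
finger_gap: 45.1
```

```bash
python3 -c "
from way import *
show(('far_left',.87,15))
import cv2
cv2.imwrite('pics/w10.png',imaging.camera('wrist')['frame'][:,:,::-1])"
```

```text
26.1333 [633.8 168.4 247.1] q [  7.  11. -12.  42.   3.  44.] F [ 0.2 -0.2 -0.4] Mz [ 0.04  0.41 -0.01] 45.118398094308496
('far_left', 0.87, 15) [-0.0, -0.0, 0.05] [-0.0, -0.001, 0.003]
```

View pics/w10.png

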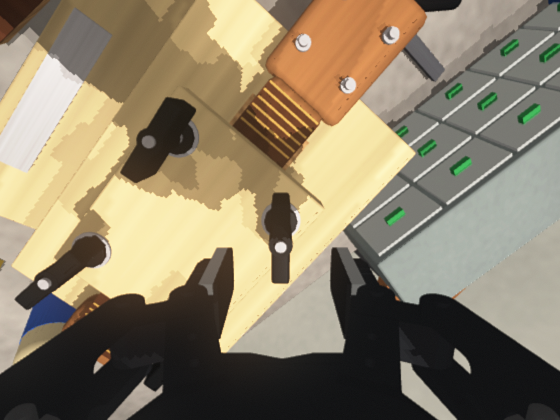

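far_left, at (281,240), is aligned; near_left (158,140) and near_right (65,270) have both turned across the slope.

Emit:
{"name": "drive_tool", "arguments": {"deltas": [[0.045, 0, 0, 0.02, 0, 0, 0], [0.045, 0, 0, 0.04, 0, 0, 0], [0.045, 0, 0, 0.05, 0, 0, 0], [0.03, 0, 0, 0.05, 0, 0, 0], [0.005, 0, 0, 0.05, 0, 0, 0], [0.005, 0, 0, 0.05, 0, 0, 0], [0.005, 0, 0, 0.05, 0, 0, 0], [0.005, 0, 0, 0.05, 0, 0, 0], [0.005, 0, 0, 0.05, 0, 0, 0.09], [0.005, 0, 0, 0.05, 0, 0, 0.18], [0.005, 0, 0, 0.05, 0, 0, 0.27], [0.005, 0, 0, 0.05, 0, 0, 0.36], [0.005, 0, 0, 0.05, 0, 0, 0.45], [0.005, 0, 0, 0.05, 0, 0, 0.54], [0.005, 0, 0, 0.05, 0, 0, 0.58], [0.005, 0, 0, 0.05, 0, 0, 0.58]]}}

```text
time_s: 27.52
eef_pos: [653.7, 172.1, 202.2]
tcp_rot: [[0.853, 0.32, 0.413], [0.311, -0.946, 0.092], [0.42, 0.05, -0.906]]
force: [-7.7, -5.6, 6.0]
finger_gap: 8.9
```

```bash
python3 feel.py far_left
```

```text
27.52 phi 1.455 Mz 0.02 F [-5.3 -3.7  9.2] M [-0.95  1.54  0.02] off [-0.3 -0.8  1.2] gap 8.9
```

Emit:
{"name": "drive_tool", "arguments": {"deltas": [[0.005, 0, 0, 0, 0, 0, 0.04], [0.005, 0, 0, 0, 0, 0, 0.08], [0.005, 0, 0, 0, 0, 0, 0.12], [0.005, 0, 0, 0, 0, 0, 0.12]]}}

```text
time_s: 27.85
eef_pos: [653.5, 171.9, 202.3]
tcp_rot: [[0.886, 0.214, 0.412], [0.193, -0.977, 0.092], [0.422, -0.002, -0.906]]
force: [1.2, -1.7, -4.3]
finger_gap: 9.4
```

```bash
python3 feel.py far_left
```

```text
27.85 phi 1.577 Mz 0.121 F [-1.1 -1.9 -4.2] M [-0.34  0.69  0.12] off [-0.6 -0.9  1.4] gap 9.4
```

Emit:
{"name": "drive_tool", "arguments": {"deltas": [[0.005, 0, 0, 0, 0, 0, 0.04], [0.005, 0, 0, 0, 0, 0, 0.08], [0.005, 0, 0, 0, 0, 0, 0.08]]}}

```text
time_s: 28.1
eef_pos: [653.4, 171.9, 202.3]
tcp_rot: [[0.9, 0.142, 0.412], [0.114, -0.989, 0.092], [0.421, -0.036, -0.906]]
force: [2.3, -0.6, -6.5]
finger_gap: 8.8
```

```bash
python3 feel.py far_left
```

```text
28.1 phi 1.658 Mz 0.107 F [-0.9 -1.1 -6.7] M [-0.27  0.43  0.11] off [-0.7 -0.9  1.4] gap 8.8
```

Emit:
{"name": "drive_tool", "arguments": {"deltas": [[0.005, 0, 0, 0, 0, 0, 0.04], [0.005, 0, 0, 0, 0, 0, 0.08], [0.005, 0, 0, 0, 0, 0, 0.08]]}}

```text
time_s: 28.35
eef_pos: [653.3, 171.9, 202.2]
tcp_rot: [[0.908, 0.07, 0.412], [0.035, -0.995, 0.092], [0.417, -0.069, -0.907]]
force: [3.5, -0.7, -6.3]
finger_gap: 9.0
```

```bash
python3 feel.py far_left
```

```text
28.35 phi 1.737 Mz 0.109 F [ 0.3 -1.4 -7.1] M [-0.26  0.44  0.11] off [-0.7 -0.9  1.4] gap 9.0
```

Emit:
{"name": "drive_tool", "arguments": {"deltas": [[0.005, 0, 0, 0, 0, 0, 0.04], [0.005, 0, 0, 0, 0, 0, 0.08], [0.005, 0, 0, 0, 0, 0, 0.08]]}}

```text
time_s: 28.6
eef_pos: [653.3, 171.9, 202.2]
tcp_rot: [[0.911, -0.002, 0.412], [-0.044, -0.995, 0.092], [0.41, -0.102, -0.907]]
force: [2.9, -0.1, -7.2]
finger_gap: 9.1
```

```bash
python3 feel.py far_left
```

```text
28.6 phi 1.816 Mz 0.093 F [-0.5 -0.7 -7.7] M [-0.27  0.32  0.09] off [-0.8 -0.9  1.4] gap 9.1
```

Emit:
{"name": "drive_tool", "arguments": {"deltas": [[0.005, 0, 0, 0, 0, 0, 0.03], [0.005, 0, 0, 0, 0, 0, 0.06], [0.005, 0, 0, 0, 0, 0, 0.06]]}}

```text
time_s: 28.85
eef_pos: [653.2, 171.9, 202.2]
tcp_rot: [[0.91, -0.055, 0.412], [-0.102, -0.991, 0.092], [0.403, -0.125, -0.907]]
force: [3.8, -0.3, -6.5]
finger_gap: 9.4
```

```bash
python3 feel.py far_left
```

```text
28.85 phi 1.875 Mz 0.268 F [ 0.5 -1.2 -7.5] M [-0.25  0.49  0.27] off [-0.9 -0.9  1.4] gap 9.4
```

Emit:
{"name": "drive_tool", "arguments": {"deltas": [[0.005, 0, 0, 0, 0, 0, 0.03], [0.005, 0, 0, 0, 0, 0, 0.06], [0.005, 0, 0, 0, 0, 0, 0.06]]}}

```text
time_s: 29.1
eef_pos: [653.2, 171.9, 202.1]
tcp_rot: [[0.905, -0.108, 0.412], [-0.159, -0.983, 0.092], [0.395, -0.149, -0.907]]
force: [1.8, -0.2, -6.5]
finger_gap: 9.0
```

```bash
python3 feel.py far_left
```

```text
29.1 phi 1.933 Mz 0.39 F [-1.2 -0.6 -6.6] M [-0.29  0.43  0.39] off [-0.9 -0.9  1.4] gap 9.0
```

far_left has come up hard at about 1.80, at 0.39 N m. I'll let go, rise to the viewing pose and check.

Emit:
{"name": "drive_tool", "arguments": {"deltas": [[0.005, 0, 0, 0, 0, 0, -0.06], [0.005, 0, 0, 0, 0, 0, -0.13], [0.045, 0, 0, 0, 0, 0, -0.13], [0.045, 0, 0, 0, 0, 0, -0.13], [0.045, 0, 0, 0, 0, 0, -0.13], [0.045, 0, 0, -0.03, 0, 0, -0.13], [0.045, 0, 0, -0.06, 0, 0, -0.13], [0.045, 0, 0, -0.1, 0, 0, -0.25], [0.045, 0, 0, -0.14, 0, 0, -0.37], [0.045, 0, 0, -0.15, 0, 0, -0.49]]}}

```text
time_s: 29.93
eef_pos: [591.0, 158.1, 345.2]
tcp_rot: [[0.844, 0.334, 0.419], [0.327, -0.941, 0.093], [0.425, 0.059, -0.903]]
force: [1.5, 0.2, 1.0]
finger_gap: 45.3
```

```bash
python3 -c "
from way import *
s=r.state()
print(delta([625,117.5,353],toolR(C,0),s))"
```

```text
(array([0.0188, 0.0501, 0.0034]), array([ 0.0071, -0.0039, -1.4372]))
```

Emit:
{"name": "drive_tool", "arguments": {"deltas": [[0.045, 0.005, 0.01, 0, 0, 0, -0.12], [0.045, 0.01, 0.02, 0, 0, 0, -0.24], [0.045, 0.019, 0.03, 0, 0, 0, -0.36], [0.045, 0.019, 0.05, 0.003, 0.007, -0.004, -0.48], [0.045, 0.019, 0.05, 0.003, 0.007, -0.004, -0.6], [0.045, 0.019, 0.05, 0.003, 0.007, -0.004, -0.72], [0.045, 0.019, 0.05, 0.003, 0.007, -0.004, -0.84], [0.045, 0.019, 0.05, 0.003, 0.007, -0.004, -0.96], [0.045, 0.019, 0.05, 0.003, 0.007, -0.004, -1.08], [0.045, 0.019, 0.05, 0.003, 0.007, -0.004, -1.2], [0.045, 0.019, 0.05, 0.003, 0.007, -0.004, -1.32], [0.045, 0.019, 0.05, 0.003, 0.007, -0.004, -1.437], [0.045, 0.019, 0.05, 0.003, 0.007, -0.004, -1.437], [0.045, 0.019, 0.05, 0.003, 0.007, -0.004, -1.437]]}}

```text
time_s: 31.1
eef_pos: [625.0, 117.6, 353.8]
tcp_rot: [[-0.216, 0.885, 0.413], [0.976, 0.195, 0.093], [0.002, 0.423, -0.906]]
force: [-0.8, -0.6, 1.0]
finger_gap: 45.0
```

```bash
python3 -c "
from rect import *
rect('rect9')
c=imaging.camera('scene');cv2.imwrite('pics/scene9.png',c['frame'][:,:,::-1])
s=r.state();print(s['time_s'],s['force'],s['qd'].round(1))"
```

```text
31.2 [-1.55144578 -0.26937213 -0.75459913] [ 0.   0.1 -0.  -0.   0.1 -0.9]
```

View pics/rect9.png

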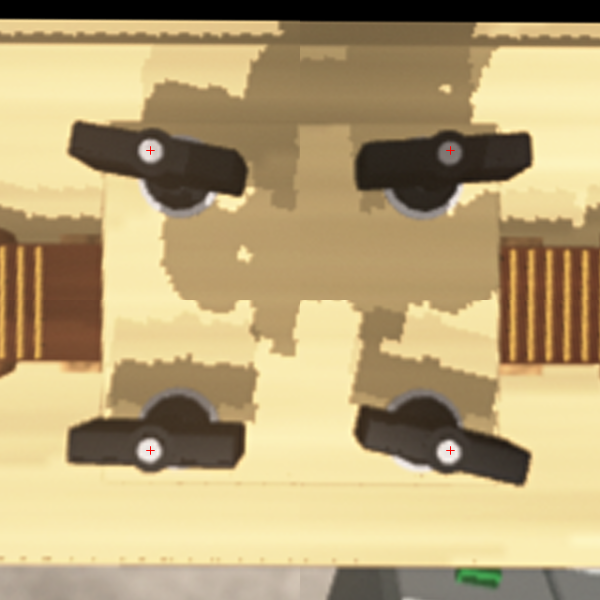

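View pics/scene9.png

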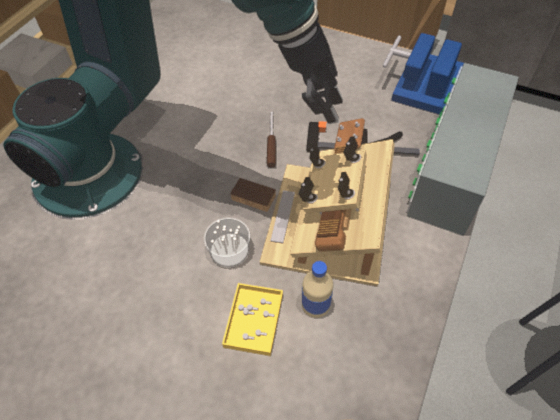

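In the rectified view, the bars at rest lie at about NL 1.48, FR 1.58, NR 1.77 and FL 1.80 rad, matching the felt stops to within about 0.03. The scene view shows the bystanders where they were. I'm handing in.

```bash
python3 -c "
from station import r
print(r.job_done())"
```

```text
the job is handed in; nothing more can be done
None
```

I tightened all four wing knobs in two crisscross rounds (near_left, far_right, near_right, far_left) and handed the job in at about 31 s. `job_done()` returned no verdict.

- **First round:** each knob went to about 0.87 rad.
- **Second round:** I turned each knob in small steps until the torque rose from about 0.1 N m while turning to 0.39–0.48 N m, well under the 1 N m limit. I then unwound the twist and let go.

| Knob | Felt stop (rad) | Bar angle in the last wrist picture (rad) |
|---|---|---|
| near_left | 1.51 | about 1.48 |
| far_right | 1.61 | about 1.58 |
| near_right | 1.78 | about 1.77 |
| far_left | 1.80 | about 1.80 |

In the last check the gripper was open and clear of the press, and the wrist force was under 2 N. By eye, the last scene picture shows the other items where they were at the start; I did not measure them. No check failed. The felt and seen angles differ by at most about 0.03 rad, which is within reading error.

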